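Clear the packing machine's catch tray into the tote

TASK

Collect the three finished biscuit packs (two cartons and one round tin) from the packing machine's catch tray and set them in the tote. Set each one down gently, not dropped, flat on the tote's floor and the same way up as it lay, none on top of another, without shifting the carton that is already in the tote and without disturbing the bowl and the mug.

Things in the scene. Friction and masses are not known exactly. Their poses are not given: they have to be found in the camera images.
- machine: Fixed packing machine and its catch tray. Origin on the table under the middle of the rod guard's front edge; x along the tray, y out of the machine over the tray (towards the tote), z up. Tray floor: x -150 to 150, y -110 to 150 mm, top 12 mm above the table; thin lip at front and both ends, top 32 mm above the table. Housing 400 wide, 320 high, its face at y = -110.
- guard_edge (a point): Middle of the front edge of the guard of steel rods over the back of the tray, axes as the machine's. Rods from the machine's face (y = -110) out to y = 1, x -154 to 154 mm, 186 to 194 mm above the table; open below and at the ends. Two packs lie with centres up to 25 mm inside this edge (an upright gripper would hit it), one 83 to 100 mm outside it.
- carton_a_mid (a point): Centre of a loose cardboard carton, 44 (its x) by 64 (its y) by 40 mm high (its z), 120 g, lying flat on the tray floor at any place there.
- carton_b_mid (a point): Centre of another carton, the same in every way.
- tin_mid (a point): Centre of a loose round steel tin standing on the tray floor, diameter 54 mm, 40 mm high (its axis is z), 150 g.
- tote: Fixed grey open tote. Origin on the table under its centre; outside 298 (x) by 198 (y) by 42 mm high, walls and floor 4 mm thick, so inside 290 by 190 mm with its floor 4 mm above the table.
- packed_mid (a point): Centre of a carton already in the tote, loose on its floor, the same size and axes as the others; to be left where it is.
- riser: Fixed steel gas pipe standing up from the table between tray and tote: 24 mm thick, with a 34 mm cap and a 48 mm foot flange, 208 mm high; origin at its foot.
- bowl: Loose white ceramic bowl, 80 mm across, 50 mm high, bystander; origin under its centre.
- mug: Loose blue ceramic mug, 72 mm across, 85 mm high, handle at its +y, bystander; origin under its centre.
Not all that is in view belongs to the job. What is shaped like the part that bears carton_a_mid but blue or pink is not meant.

How it is judged:
By the outcome, as a careful person would: the job done as asked, in the order asked, and still so for the second after the job is handed in, with the robot touching nothing.
It also fails if it takes over 72 s, if anything falls off the work surface, if the arm or the gripper's body presses on something with over 40 N, if the wrist force passes 120 N, or if a joint passes its speed limit or range.

ROBOT

A 6-joint arm with a two-finger parallel gripper is mounted at the origin on the work surface. World frame = base frame: x ahead of the robot, y to its left, z up, the work surface at z = 0. Lengths are in m, angles in degrees, forces in N, time in s.
With the tool pointing down it reaches from about 0.275 to 0.85 m from the base axis. Payload 5.2 kg.
Tool frame: the origin (TCP) lies at the very end of the fingers, on their centre line; the grasp point (between the pads) lies 19 mm behind it; z points along the fingers, y is the direction in which the jaws open and shut (so a half turn about z gives the same grasp; the last joint's range is limited). The gripper opens to 85 mm and grips with 20 to 120 N. Pads are 22 mm wide; open, the fingers measure 114 mm over their backs; the gripper's body (76 mm by 85 mm) begins 54 mm behind the grasp point. The pads swing forward as they close: fully open they stand 13 mm farther back than shut.
Start: joints at [53.755, 14.817, 87.949, -0, 77.235, -11.62], TCP at [0.229, 0.5, 0.231] pointing down, gripper open.
Joint ranges: [-179.93, 179.93], [-52.35, 119.4], [10.71, 147.94], [-69.91, 249.91], [12.55, 155.21], [-178.61, 178.61]. Speed limits (degrees/s): [147.25, 147.25, 180, 180, 180, 180].

INTERFACE

Orientations are given as a 3x3 rotation matrix whose columns are the frame's x, y, z axes.
In Python, from station import robot gives the robot as it stands. The module is installed in compiled form; this text tells all that it offers.
- The arm moves only by the tool arm_command, never from a script. Its argument "rows" is a list of rows, each an object of numbers: "tx", "ty", "tz": the shift along the world's x, y, z in m; "yaw": the turn about the world's z in rad. In form: [{"tx": .., "ty": .., "tz": .., "yaw": ..}, ...]. A call has exactly 8 rows; each row shifts and turns the pose as measured when the row begins; what a row does not reach is not made up. A row lasts 1/12 s, in which the tool goes at most 41.7 mm and 7.16 degrees, less where a joint would pass 70% of its speed; a pose out of reach is approached as far as the arm can. A call with a gripper value outside its range is refused whole. "hand" is the finger opening in m, from 0 to 0.0854, set as the call begins (left out, the last holds). The fingers move at their own pace and stop on an object; "newtons" is the grip in N (left out, the last holds). Time passes only in rows, so rows that do not move let the fingers close, or fill a call up. It gives the time, the measured TCP pose, the force and the opening at its end, in the units of the state.
- robot.state(): the state, without advancing time (a new reading comes with each control period).
- robot.grab_frame(name): name is "scene" or "top"; returns a dict with "frame" (480x640x3 uint8, blue, green, red), "depth" (480x640 float32, m along the optical axis (not along the pixel's ray), 0 where there is no reading), "vertical_fov" (degrees; the focal length in pixels is half the picture's height over the tangent of half this angle, whatever the lens; pixels are square), "cx", "cy" (the principal point, pixels), "extrinsics" (4x4, takes a point from world to camera coordinates). Camera axes: x right, y up, looking along -z (the intrinsics and any distortion apply to the point x, -y, -z); pixel columns grow to the right and rows downward; lengths in m; the calibration is good to about 2 mm. A picture is of the moment at which its call begins.
- robot.close_job(): hands the job in, once; it reports no verdict.
The state is a dict: "time": time; "q": joint angles; "qd": joint speeds; "joint_torque": joint torques, N m; "tool_pos": TCP position; "eef_rot": TCP orientation; "force": force on the tool from outside, world axes, zero at the start; "torque": the same for the moment, N m; "finger_gap": finger opening in m.
Only numpy, scipy, OpenCV 4.12 (cv2) and the standard library are available. Lean on these libraries where they do the work, as an engineer would, in place of code of your own. Each camera call takes 0.05 s, during which the arm holds its last target. There are 200 camera calls.

## Working session

There is one attempt and no reset: what is moved stays moved. The work goes in short steps, Python scripts to look and compute and a tool call to move; the robot and the scene stay as the last step left them, time stands still between calls to the robot, and variables do not carry over. Pictures are saved under pics/ and viewed, about 8 in all and at most 12, crops included, and the job is handed in when it is done.

Besides the shell and the picture viewer there is one more tool, called after "Request:" by a JSON object that holds its "op" and its "data". arm_command: Moves the arm, as the interface text tells. Its arguments: {"type":"object","properties":{"rows":{"type":"array"},"hand":{"type":"number"},"newtons":{"type":"number"}},"required":["rows"]}

```bash
mkdir -p pics; cat > h.py <<'E'
import numpy as np,cv2
from station import robot
def grab(n):
    g=robot.grab_frame(n); h=g["frame"].shape[0]
    g["f"]=h/2/np.tan(np.radians(g["vertical_fov"])/2); return g
def cloud(g):
    d=g["depth"]; v,u=np.mgrid[:d.shape[0],:d.shape[1]]
    P=np.stack([(u-g["cx"])/g["f"]*d,-(v-g["cy"])/g["f"]*d,-d,np.ones_like(d)],-1)
    return (P@np.linalg.inv(np.array(g["extrinsics"])).T)[...,:3]
def proj(g,p):
    c=np.array(g["extrinsics"])@np.append(p,1); return g["cx"]+g["f"]*c[0]/-c[2],g["cy"]+g["f"]*c[1]/c[2]
E
python3 - <<'E'
from h import *
s=robot.state(); print({k:np.round(v,3).tolist() for k,v in s.items()})
for n in("scene","top"):
    g=grab(n); cv2.imwrite(f"pics/{n}0.png",g["frame"]); 
    np.savez(f"{n}0.npz",**{k:v for k,v in g.items()})
    print(n,[k for k in g],g["vertical_fov"],g["cx"],g["cy"],g["f"]); E=np.linalg.inv(g["extrinsics"]); print(E.round(3)); print((g["depth"]>0).mean())
E
```

```text
{'time': 0.0, 'q': [53.753, 14.861, 88.013, 0.001, 77.235, -11.62], 'qd': [-0.053, -0.035, 0.043, 0.001, -0.04, -0.04], 'joint_torque': [-0.001, -44.604, -29.056, -0.0, 0.012, 0.0], 'tool_pos': [0.229, 0.5, 0.23], 'eef_rot': [[-0.909, 0.417, -0.001], [0.417, 0.909, -0.002], [0.0, -0.002, -1.0]], 'force': [-1.275, -0.731, -0.3], 'torque': [-0.023, -0.025, -0.003], 'finger_gap': 0.085}
scene ['frame', 'depth', 'vertical_fov', 'cx', 'cy', 'extrinsics', 'f'] 54.289027776360975 323.8344851726288 242.04351602500702 468.10397738225566
[[-0.167 -0.591  0.789  1.366]
 [ 0.986 -0.109  0.127  0.08 ]
 [ 0.011  0.799  0.601  0.77 ]
 [ 0.     0.     0.     1.   ]]
0.996005859375
top ['frame', 'depth', 'vertical_fov', 'cx', 'cy', 'extrinsics', 'f'] 42.65804828704177 316.2132134198516 234.88640717257024 614.6479944026613
[[-0.026  0.991 -0.129  0.344]
 [-1.    -0.025  0.006 -0.039]
 [ 0.003  0.129  0.992  1.591]
 [ 0.     0.     0.     1.   ]]
0.9959635416666667
```

View pics/scene0.png

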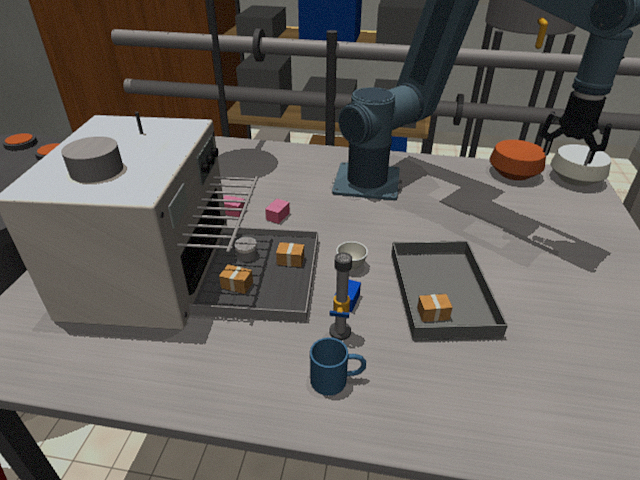

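View pics/top0.png

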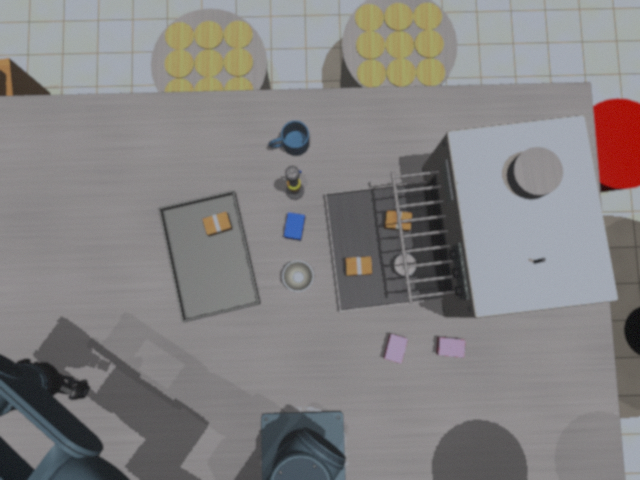

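The scene view shows orange cartons at (236,279), (290,255) and (435,308, packed), and the tin at (245,248). The decoys are a blue block at (350,294) and pink ones at (231,205) and (277,211). In the top view, the cartons are at (398,220), half under the guard, and (358,265), outside it. The tin is at (404,264) under the guard edge, the packed carton at (217,223), the bowl at (297,276), the mug at (294,138) and the riser at (293,180).

Next I'll measure all of these.

```bash
cat > meas.py <<'E'
from h import *
def orange(g):
    hsv=cv2.cvtColor(g["frame"],cv2.COLOR_BGR2HSV)
    return cv2.inRange(hsv,(8,120,90),(22,255,255))
def ray(g,u,v,z):
    E=np.linalg.inv(g["extrinsics"]); d=E[:3,:3]@np.array([(u-g["cx"])/g["f"],-(v-g["cy"])/g["f"],-1])
    return E[:3,3]+d*(z-E[2,3])/d[2]
E
python3 - <<'E'
from meas import *
for n in("scene","top"):
    g=dict(np.load(n+"0.npz")); P=cloud(g)
    m=orange(g); N,l,st,c=cv2.connectedComponentsWithStats(cv2.morphologyEx(m,cv2.MORPH_CLOSE,np.ones((9,9))))
    for i in range(1,N):
        if st[i,4]<60: continue
        q=P[l==i]; 
        if not (0.02<np.median(q[:,2])<0.07): continue
        t=q[(q[:,2]>0.037)&(q[:,2]<.06)]
        r=cv2.minAreaRect((t[:,:2]*1000).astype(np.float32))
        print(n,c[i].round(1),st[i,4],"z95",np.percentile(q[:,2],90).round(4),"rect",np.round(r[0],1),np.round(r[1],1),round(r[2],1))
g=dict(np.load("top0.npz")); P=cloud(g)
for nm,(u0,u1,v0,v1) in dict(tin=(385,425,245,285),bowl=(275,320,255,300),mug=(265,315,115,160),riser=(280,305,160,200)).items():
    q=P[v0:v1,u0:u1].reshape(-1,3); lo={"tin":.045,"bowl":.03,"mug":.06,"riser":.12}[nm]; hi=.07 if nm=="tin" else .3
    t=q[(q[:,2]>lo)&(q[:,2]<hi)]; r=cv2.minAreaRect((t[:,:2]*1000).astype(np.float32)); print(nm,len(t),"z",t[:,2].max().round(3),np.median(t[:,2]).round(3),np.round(r[0],1),np.round(r[1],1),round(r[2],1))
# tote rim / tray lip / guard
for nm,(u0,u1,v0,v1),lo,hi in (("tote",(150,270,180,330),.03,.047),("tray",(318,375,180,320),.022,.037),("guard",(365,470,160,305),.175,.21)):
    q=P[v0:v1,u0:u1].reshape(-1,3); t=q[(q[:,2]>lo)&(q[:,2]<hi)]
    r=cv2.minAreaRect((t[:,:2]*1000).astype(np.float32)); print(nm,len(t),np.round(r[0],1),np.round(r[1],1),round(r[2],1)); print(cv2.boxPoints(r).round().tolist())
cv2.imwrite("pics/crop.png",cv2.resize(g["frame"][170:320,310:480],None,fx=4,fy=4,interpolation=2)[:600,:680])
E
```

```text
scene [ 18.1 138.3] 210 z95 0.0236 rect [0. 0.] [0. 0.] 0.0
scene [ 46.5 148.4] 148 z95 0.0229 rect [0. 0.] [0. 0.] 0.0
scene [289.3 249.4] 321 z95 0.0527 rect [ 465.9 -152.2] [49.1 65. ] 3.1
scene [234.9 272.7] 345 z95 0.053 rect [ 579.  -256.7] [65.  45.1] 83.4
scene [434.9 301.8] 407 z95 0.0452 rect [584.1 206.2] [47.7 63.7] 15.0
top [397.9 219.5] 377 z95 0.1948 rect [ 577.6 -257. ] [63.2 41.5] 81.2
top [216.7 223.4] 323 z95 0.0499 rect [581.5 202.7] [39.1 59.6] 13.0
top [358.1 265.9] 370 z95 0.0577 rect [ 463.7 -151.6] [40.9 59.9] 0.7
tin 280 z 0.062 0.053 [ 464.2 -268.2] [53.4 52.9] 85.9
bowl 326 z 0.06 0.047 [ 4.434e+02 -2.000e-01] [75.5 78.2] 88.6
mug 331 z 0.095 0.078 [803.1  10.5] [95.1 72.3] 73.1
riser 232 z 0.218 0.208 [671.1   4.5] [34.3 33.1] 23.9
tote 1103 [503.  226.3] [298.9 199.6] 11.8
[[336.0, 293.0], [377.0, 98.0], [670.0, 159.0], [629.0, 355.0]]
tray 311 [ 511.  -150.9] [306.9 128.5] 5.1
[[352.0, -101.0], [364.0, -229.0], [670.0, -201.0], [658.0, -73.0]]
guard 1886 [ 523.7 -294.5] [339.4 115.2] 5.4
[[349.0, -253.0], [360.0, -368.0], [698.0, -336.0], [687.0, -221.0]]
```

View pics/crop.png

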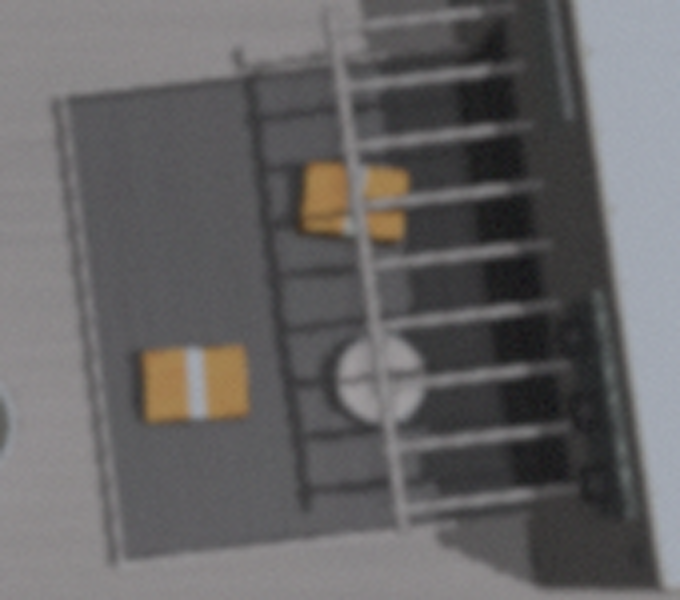

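The crop confirms the choice: carton A at (195,383), carton B at (355,200) and the round tin at (380,378), with the front guard rod crossing the last two. These could be mistaken for packs:
- the pink blocks at top (396,347) and (450,346)
- the blue block at (294,226)
- the packed carton at (217,223)

All four are excluded by colour or place.

I'll start with carton A, centre about (0.465, -0.152), which is free of the guard.

Request:
{"op": "arm_command", "data": {"rows": [{"tx": 0.0118, "ty": -0.0326, "tz": 0, "yaw": -0.07}, {"tx": 0.0118, "ty": -0.0326, "tz": 0, "yaw": -0.07}, {"tx": 0.0118, "ty": -0.0326, "tz": 0, "yaw": -0.07}, {"tx": 0.0118, "ty": -0.0326, "tz": 0, "yaw": -0.07}, {"tx": 0.0118, "ty": -0.0326, "tz": 0, "yaw": -0.07}, {"tx": 0.0118, "ty": -0.0326, "tz": 0, "yaw": -0.07}, {"tx": 0.0118, "ty": -0.0326, "tz": 0, "yaw": -0.07}, {"tx": 0.0118, "ty": -0.0326, "tz": 0, "yaw": -0.07}], "hand": 0.07, "newtons": 30}}

```text
time: 0.77
tool_pos: [0.3204, 0.233, 0.2263]
eef_rot: [[-0.539, 0.842, -0.007], [0.842, 0.539, -0.001], [0.003, -0.006, -1.0]]
force: [1.8, -0.4, -0.4]
finger_gap: 0.0702
```

```bash
python3 - <<'E'
from h import *
g=dict(np.load("scene0.npz")); P=cloud(g).reshape(-1,3); s=robot.state()
t0=np.array([.229,.5,.231]); j=np.array([.417,.909]); x=np.array([-.909,.417])
d=P-t0; r=np.hypot(d[:,0],d[:,1])
for h in range(-10,260,10):
    m=(d[:,2]*1e3>h)&(d[:,2]*1e3<h+10)&(r<.09)
    if m.sum()>3: a=d[m,:2]@j*1e3; b=d[m,:2]@x*1e3; print(h,m.sum(),"jaw",a.min().round(),a.max().round(),"x",b.min().round(),b.max().round(),end=" | ")
E
```

```text
10 18 jaw -49.0 53.0 x -17.0 3.0 | 20 50 jaw -55.0 56.0 x -18.0 2.0 | 30 53 jaw -56.0 56.0 x -16.0 8.0 | 40 55 jaw -58.0 56.0 x -16.0 8.0 | 50 71 jaw -73.0 72.0 x -18.0 2.0 | 60 162 jaw -74.0 74.0 x -20.0 11.0 | 70 201 jaw -72.0 73.0 x -26.0 15.0 | 80 197 jaw -71.0 72.0 x -24.0 15.0 | 90 200 jaw -71.0 71.0 x -26.0 9.0 | 100 285 jaw -69.0 69.0 x -26.0 4.0 | 110 272 jaw -68.0 68.0 x -19.0 11.0 | 120 66 jaw -36.0 38.0 x -40.0 -3.0 | 130 147 jaw -36.0 37.0 x -43.0 -4.0 | 140 165 jaw -36.0 38.0 x -44.0 -7.0 | 150 157 jaw -36.0 38.0 x -43.0 -1.0 | 160 164 jaw -36.0 37.0 x -42.0 7.0 | 170 202 jaw -36.0 36.0 x -44.0 14.0 | 180 106 jaw -35.0 38.0 x -43.0 -11.0 | 190 194 jaw -38.0 40.0 x -47.0 1.0 | 200 186 jaw -38.0 40.0 x -46.0 -3.0 | 210 186 jaw -36.0 38.0 x -44.0 -1.0 | 220 178 jaw -37.0 38.0 x -42.0 -2.0 | 230 192 jaw -37.0 38.0 x -44.0 -3.0 | 240 195 jaw -37.0 38.0 x -43.0 -5.0 | 250 191 jaw -37.0 39.0 x -43.0 34.0 |
```

Request:
{"op": "arm_command", "data": {"rows": [{"tx": 0.0125, "ty": -0.036, "tz": 0, "yaw": -0.06}, {"tx": 0.0125, "ty": -0.036, "tz": 0, "yaw": -0.06}, {"tx": 0.0125, "ty": -0.036, "tz": 0, "yaw": -0.06}, {"tx": 0.0125, "ty": -0.036, "tz": 0, "yaw": -0.06}, {"tx": 0.0125, "ty": -0.036, "tz": -0.01, "yaw": -0.06}, {"tx": 0.0125, "ty": -0.036, "tz": -0.01, "yaw": -0.06}, {"tx": 0.0125, "ty": -0.036, "tz": -0.01, "yaw": -0.06}, {"tx": 0.0125, "ty": -0.036, "tz": -0.01, "yaw": -0.06}]}}

```text
time: 1.43
tool_pos: [0.421, -0.0694, 0.1866]
eef_rot: [[-0.065, 0.998, 0.0], [0.998, 0.065, 0.001], [0.001, 0.0, -1.0]]
force: [0.9, 0.5, 0.1]
finger_gap: 0.0702
```

Request:
{"op": "arm_command", "data": {"rows": [{"tx": 0.0145, "ty": -0.0275, "tz": -0.02, "yaw": -0.01}, {"tx": 0.0145, "ty": -0.0275, "tz": -0.02, "yaw": -0.01}, {"tx": 0.0145, "ty": -0.0275, "tz": -0.02, "yaw": -0.01}, {"tx": 0, "ty": 0, "tz": -0.02}, {"tx": 0, "ty": 0, "tz": -0.02}, {"tx": 0, "ty": 0, "tz": 0}, {"tx": 0, "ty": 0, "tz": 0}, {"tx": 0, "ty": 0, "tz": 0}]}}

```text
invalid input at $.rows[3]: expected keys tx, ty, tz, yaw
```

```bash
python3 - <<'E'
from h import *
g=grab("scene"); cv2.imwrite("pics/s1.png",cv2.resize(g["frame"][150:350,160:400],None,fx=3,fy=3))
s=robot.state(); print(s["tool_pos"],s["q"],s["time"])
E
```

```text
[ 0.42321135 -0.07588575  0.18500246] [-24.96963821   4.59402357 107.37839719  -0.16392061  67.95550269
 -28.25088099] 1.4833
```

View pics/s1.png

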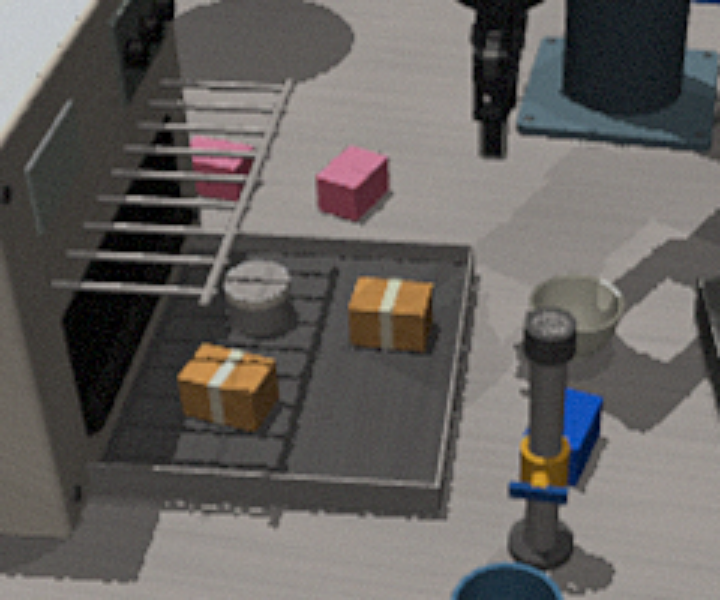

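The picture shows all three packs still in place, carton A at crop pixel (390,312). The call was refused because some rows left out yaw, so I'm resending it.

Request:
{"op": "arm_command", "data": {"rows": [{"tx": 0.014, "ty": -0.026, "tz": -0.02, "yaw": -0.01}, {"tx": 0.014, "ty": -0.026, "tz": -0.02, "yaw": -0.01}, {"tx": 0.014, "ty": -0.025, "tz": -0.02, "yaw": -0.01}, {"tx": 0, "ty": 0, "tz": -0.02, "yaw": 0}, {"tx": 0, "ty": 0, "tz": -0.02, "yaw": 0}, {"tx": 0, "ty": 0, "tz": 0, "yaw": 0}, {"tx": 0, "ty": 0, "tz": 0, "yaw": 0}, {"tx": 0, "ty": 0, "tz": 0, "yaw": 0}]}}

```text
time: 2.15
tool_pos: [0.4651, -0.1593, 0.0803]
eef_rot: [[-0.017, 1.0, -0.003], [1.0, 0.017, -0.001], [-0.001, -0.003, -1.0]]
force: [-0.5, 0.8, -0.0]
finger_gap: 0.0698
```

Request:
{"op": "arm_command", "data": {"rows": [{"tx": 0, "ty": 0.007, "tz": -0.01, "yaw": 0.01}, {"tx": 0, "ty": 0, "tz": -0.015, "yaw": 0}, {"tx": 0, "ty": 0, "tz": -0.015, "yaw": 0}, {"tx": 0, "ty": 0, "tz": -0.01, "yaw": 0}, {"tx": 0, "ty": 0, "tz": -0.006, "yaw": 0}, {"tx": 0, "ty": 0, "tz": 0, "yaw": 0}, {"tx": 0, "ty": 0, "tz": 0, "yaw": 0}, {"tx": 0, "ty": 0, "tz": 0, "yaw": 0}]}}

```text
time: 2.82
tool_pos: [0.4693, -0.1484, 0.0288]
eef_rot: [[-0.036, 0.999, 0.01], [0.999, 0.036, -0.007], [-0.008, 0.01, -1.0]]
force: [-0.2, 0.2, -0.2]
finger_gap: 0.0699
```

Request:
{"op": "arm_command", "data": {"rows": [{"tx": 0, "ty": 0, "tz": 0, "yaw": 0}, {"tx": 0, "ty": 0, "tz": 0, "yaw": 0}, {"tx": 0, "ty": 0, "tz": 0, "yaw": 0}, {"tx": 0, "ty": 0, "tz": 0, "yaw": 0}, {"tx": 0, "ty": 0, "tz": 0, "yaw": 0}, {"tx": 0, "ty": 0, "tz": 0, "yaw": 0}, {"tx": 0, "ty": 0, "tz": 0, "yaw": 0}, {"tx": 0, "ty": 0, "tz": 0, "yaw": 0}], "hand": 0.03, "newtons": 30}}

```text
time: 3.48
tool_pos: [0.4707, -0.1491, 0.0313]
eef_rot: [[-0.036, 0.999, 0.014], [0.999, 0.036, -0.01], [-0.01, 0.014, -1.0]]
force: [-0.2, 0.3, -1.6]
finger_gap: 0.0431
```

Request:
{"op": "arm_command", "data": {"rows": [{"tx": 0, "ty": 0, "tz": 0.02, "yaw": 0}, {"tx": 0, "ty": 0, "tz": 0.03, "yaw": 0}, {"tx": 0, "ty": 0.01, "tz": 0.03, "yaw": 0}, {"tx": -0.004, "ty": 0.02, "tz": 0.015, "yaw": 0.02}, {"tx": -0.006, "ty": 0.03, "tz": 0, "yaw": 0.02}, {"tx": -0.006, "ty": 0.035, "tz": 0, "yaw": 0.02}, {"tx": -0.006, "ty": 0.035, "tz": 0, "yaw": 0.02}, {"tx": -0.006, "ty": 0.035, "tz": 0, "yaw": 0.02}]}}

```text
time: 4.15
tool_pos: [0.4431, 0.0146, 0.1303]
eef_rot: [[-0.128, 0.992, 0.018], [0.992, 0.128, -0.01], [-0.012, 0.016, -1.0]]
force: [0.9, -0.5, -1.6]
finger_gap: 0.0434
```

Request:
{"op": "arm_command", "data": {"rows": [{"tx": -0.006, "ty": 0.035, "tz": 0, "yaw": 0.02}, {"tx": -0.006, "ty": 0.035, "tz": 0, "yaw": 0.02}, {"tx": -0.006, "ty": 0.035, "tz": 0, "yaw": 0.02}, {"tx": -0.006, "ty": 0.035, "tz": 0, "yaw": 0.01}, {"tx": -0.006, "ty": 0.03, "tz": 0, "yaw": 0.01}, {"tx": -0.006, "ty": 0.02, "tz": 0, "yaw": 0}, {"tx": 0, "ty": 0, "tz": 0, "yaw": 0}, {"tx": 0, "ty": 0, "tz": 0, "yaw": 0}]}}

```text
time: 4.82
tool_pos: [0.4009, 0.2192, 0.1308]
eef_rot: [[-0.217, 0.976, 0.02], [0.976, 0.217, -0.006], [-0.01, 0.018, -1.0]]
force: [-0.1, 0.9, -1.3]
finger_gap: 0.0433
```

Request:
{"op": "arm_command", "data": {"rows": [{"tx": 0.003, "ty": 0.01, "tz": -0.01, "yaw": 0}, {"tx": 0.002, "ty": 0.01, "tz": -0.02, "yaw": 0}, {"tx": 0, "ty": 0, "tz": -0.02, "yaw": 0}, {"tx": 0, "ty": 0, "tz": -0.02, "yaw": 0}, {"tx": 0, "ty": 0, "tz": -0.01, "yaw": 0}, {"tx": 0, "ty": 0, "tz": -0.005, "yaw": 0}, {"tx": 0, "ty": 0, "tz": 0, "yaw": 0}, {"tx": 0, "ty": 0, "tz": 0, "yaw": 0}]}}

```text
time: 5.48
tool_pos: [0.4099, 0.2337, 0.0435]
eef_rot: [[-0.212, 0.977, 0.024], [0.977, 0.212, -0.008], [-0.012, 0.021, -1.0]]
force: [-0.3, 0.2, 0.4]
finger_gap: 0.0433
```

Request:
{"op": "arm_command", "data": {"rows": [{"tx": 0, "ty": 0.003, "tz": -0.006, "yaw": 0}, {"tx": 0, "ty": 0.003, "tz": -0.005, "yaw": 0}, {"tx": 0, "ty": 0, "tz": -0.004, "yaw": 0}, {"tx": 0, "ty": 0, "tz": -0.003, "yaw": 0}, {"tx": 0, "ty": 0, "tz": -0.002, "yaw": 0}, {"tx": 0, "ty": 0, "tz": -0.001, "yaw": 0}, {"tx": 0, "ty": 0, "tz": 0, "yaw": 0}, {"tx": 0, "ty": 0, "tz": 0, "yaw": 0}]}}

```text
time: 6.15
tool_pos: [0.4127, 0.2402, 0.0232]
eef_rot: [[-0.211, 0.977, 0.029], [0.977, 0.211, -0.006], [-0.012, 0.027, -1.0]]
force: [-0.8, 0.8, -0.7]
finger_gap: 0.0434
```

Request:
{"op": "arm_command", "data": {"rows": [{"tx": 0, "ty": 0, "tz": -0.001, "yaw": 0}, {"tx": 0, "ty": 0, "tz": -0.001, "yaw": 0}, {"tx": 0, "ty": 0, "tz": -0.001, "yaw": 0}, {"tx": 0, "ty": 0, "tz": 0, "yaw": 0}, {"tx": 0, "ty": 0, "tz": 0, "yaw": 0}, {"tx": 0, "ty": 0, "tz": 0, "yaw": 0}, {"tx": 0, "ty": 0, "tz": 0, "yaw": 0}, {"tx": 0, "ty": 0, "tz": 0, "yaw": 0}]}}

```text
time: 6.82
tool_pos: [0.4134, 0.2404, 0.0236]
eef_rot: [[-0.211, 0.977, 0.032], [0.977, 0.212, -0.006], [-0.012, 0.03, -0.999]]
force: [0.5, 0.9, -1.4]
finger_gap: 0.0436
```

Request:
{"op": "arm_command", "data": {"rows": [{"tx": 0, "ty": 0, "tz": -0.0015, "yaw": 0}, {"tx": 0, "ty": 0, "tz": -0.0015, "yaw": 0}, {"tx": 0, "ty": 0, "tz": -0.0015, "yaw": 0}, {"tx": 0, "ty": 0, "tz": -0.0015, "yaw": 0}, {"tx": 0, "ty": 0, "tz": -0.0015, "yaw": 0}, {"tx": 0, "ty": 0, "tz": -0.001, "yaw": 0}, {"tx": 0, "ty": 0, "tz": -0.001, "yaw": 0}, {"tx": 0, "ty": 0, "tz": -0.0005, "yaw": 0}]}}

```text
time: 7.48
tool_pos: [0.4135, 0.2405, 0.0228]
eef_rot: [[-0.212, 0.977, 0.034], [0.977, 0.212, -0.006], [-0.013, 0.032, -0.999]]
force: [-1.1, -0.3, 2.8]
finger_gap: 0.0434
```

```bash
python3 - <<'E'
from h import *
import time
for i in range(6):
    g=grab("scene"); s=robot.state(); print(np.round(s["tool_pos"],4),np.round(s["force"],2),np.round(s["torque"],3),s["eef_rot"][:,2].round(3))
cv2.imwrite("pics/s2.png",cv2.resize(g["frame"][180:360,360:520],None,fx=3.3,fy=3.3))
E
```

```text
[0.4136 0.2405 0.0228] [-2.   -1.04  8.64] [-0.141  0.613 -0.036] [ 0.034 -0.006 -0.999]
[0.4135 0.2405 0.0228] [-1.85 -1.12  8.54] [-0.203  0.574  0.019] [ 0.034 -0.006 -0.999]
[0.4136 0.2405 0.0228] [-2.45 -0.78  8.29] [-0.158  0.617  0.011] [ 0.034 -0.006 -0.999]
[0.4135 0.2405 0.0228] [-2.58 -1.05  8.21] [-0.153  0.62  -0.083] [ 0.034 -0.006 -0.999]
[0.4135 0.2404 0.0228] [-3.06 -0.39  9.41] [-0.129  0.665 -0.062] [ 0.034 -0.006 -0.999]
[0.4135 0.2405 0.0228] [-2.16  0.    9.  ] [-0.118  0.63   0.01 ] [ 0.034 -0.006 -0.999]
```

View pics/s2.png

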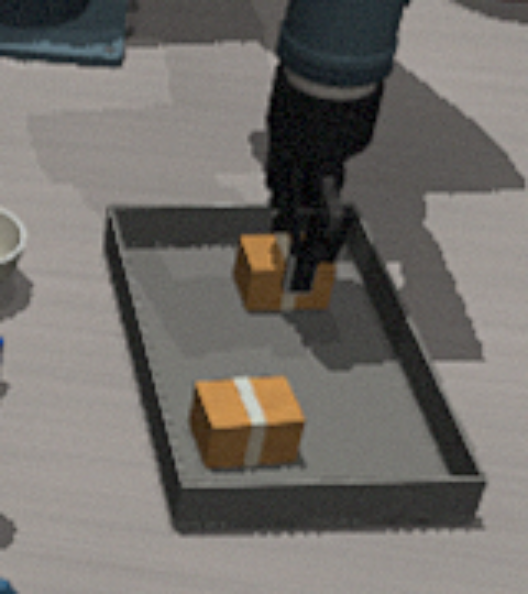

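Carton A is in contact with the tote floor at about 9 N. The picture shows it at (285,270), clear of the packed carton at (247,420). I'll release it.

Request:
{"op": "arm_command", "data": {"rows": [{"tx": 0, "ty": 0, "tz": 0, "yaw": 0}, {"tx": 0, "ty": 0, "tz": 0, "yaw": 0}, {"tx": 0, "ty": 0, "tz": 0, "yaw": 0}, {"tx": 0, "ty": 0, "tz": 0.003, "yaw": 0}, {"tx": 0, "ty": 0, "tz": 0.02, "yaw": 0}, {"tx": 0, "ty": 0, "tz": 0.03, "yaw": 0}, {"tx": 0, "ty": 0, "tz": 0.04, "yaw": 0}, {"tx": 0, "ty": 0, "tz": 0.04, "yaw": 0}], "hand": 0.062}}

```text
time: 8.45
tool_pos: [0.4062, 0.2378, 0.1511]
eef_rot: [[-0.211, 0.977, 0.013], [0.977, 0.212, -0.012], [-0.015, 0.01, -1.0]]
force: [1.2, 0.1, -0.6]
finger_gap: 0.0622
```

Packs B and the tin need the tool leaned under the guard, and the rows only offer yaw. In free air I'll check how the arm behaves at its reach limit, in case it leans outward there.

Request:
{"op": "arm_command", "data": {"rows": [{"tx": 0.03, "ty": 0.017, "tz": 0.02, "yaw": 0}, {"tx": 0.03, "ty": 0.017, "tz": 0.02, "yaw": 0}, {"tx": 0.03, "ty": 0.017, "tz": 0.02, "yaw": 0}, {"tx": 0.03, "ty": 0.017, "tz": 0.02, "yaw": 0}, {"tx": 0.03, "ty": 0.017, "tz": 0.02, "yaw": 0}, {"tx": 0.03, "ty": 0.017, "tz": 0.02, "yaw": 0}, {"tx": 0.03, "ty": 0.017, "tz": 0.02, "yaw": 0}, {"tx": 0.03, "ty": 0.017, "tz": 0.02, "yaw": 0}]}}

```text
time: 9.12
tool_pos: [0.6478, 0.3768, 0.3275]
eef_rot: [[-0.212, 0.977, 0.019], [0.977, 0.212, -0.011], [-0.015, 0.016, -1.0]]
force: [2.4, 0.2, 2.0]
finger_gap: 0.0621
```

Request:
{"op": "arm_command", "data": {"rows": [{"tx": 0.03, "ty": 0.017, "tz": 0.02, "yaw": 0}, {"tx": 0.03, "ty": 0.017, "tz": 0.02, "yaw": 0}, {"tx": 0.03, "ty": 0.017, "tz": 0.02, "yaw": 0}, {"tx": 0.03, "ty": 0.017, "tz": 0.02, "yaw": 0}, {"tx": 0.03, "ty": 0.017, "tz": 0.02, "yaw": 0}, {"tx": 0.03, "ty": 0.017, "tz": 0.02, "yaw": 0}, {"tx": 0.03, "ty": 0.017, "tz": 0.02, "yaw": 0}, {"tx": 0.03, "ty": 0.017, "tz": 0.02, "yaw": 0}]}}

```text
time: 9.78
tool_pos: [0.7511, 0.4321, 0.3728]
eef_rot: [[-0.215, 0.968, 0.131], [0.976, 0.209, 0.057], [0.027, 0.14, -0.99]]
force: [0.2, -0.4, 0.5]
finger_gap: 0.0619
```

```bash
python3 -c "
from h import *
s=robot.state(); print(s['q'],s['qd'])"
```

```text
[ 22.51034865  49.79859384  10.78858525   0.13781003 111.2111116
  10.25874268] [ -0.5085862   -2.75827164  -0.33574384   2.89966778 -18.23691296
   0.48716526]
```

The arm leans outward at full reach, now about 8°, and keeps the lean. The lean has to be perpendicular to the jaws, so I'll turn the jaws first and then lean further.

Request:
{"op": "arm_command", "data": {"rows": [{"tx": -0.02, "ty": -0.012, "tz": 0, "yaw": 0.125}, {"tx": -0.02, "ty": -0.012, "tz": 0, "yaw": 0.125}, {"tx": -0.02, "ty": -0.012, "tz": 0, "yaw": 0.125}, {"tx": -0.02, "ty": -0.012, "tz": 0, "yaw": 0.125}, {"tx": -0.01, "ty": -0.006, "tz": 0, "yaw": 0.125}, {"tx": 0, "ty": 0, "tz": 0, "yaw": 0.125}, {"tx": 0, "ty": 0, "tz": 0, "yaw": 0.125}, {"tx": 0, "ty": 0, "tz": 0, "yaw": 0.125}]}}

```text
time: 10.45
tool_pos: [0.6623, 0.3798, 0.3838]
eef_rot: [[-0.936, 0.348, 0.048], [0.351, 0.922, 0.164], [0.012, 0.171, -0.985]]
force: [-0.5, 0.7, 0.5]
finger_gap: 0.0619
```

Request:
{"op": "arm_command", "data": {"rows": [{"tx": 0, "ty": 0, "tz": 0, "yaw": 0.125}, {"tx": 0, "ty": 0, "tz": 0, "yaw": 0.125}, {"tx": 0, "ty": 0, "tz": 0, "yaw": 0.125}, {"tx": 0, "ty": 0, "tz": 0, "yaw": 0.125}, {"tx": 0, "ty": 0, "tz": 0, "yaw": 0.125}, {"tx": 0, "ty": 0, "tz": 0, "yaw": 0.125}, {"tx": 0, "ty": 0, "tz": 0, "yaw": 0.125}, {"tx": 0, "ty": 0, "tz": 0, "yaw": 0.125}]}}

```text
time: 11.12
tool_pos: [0.6618, 0.3783, 0.4089]
eef_rot: [[-0.801, -0.593, -0.081], [-0.597, 0.786, 0.16], [-0.031, 0.177, -0.984]]
force: [0.4, -0.3, -0.6]
finger_gap: 0.0621
```

```bash
python3 -c "
from h import *
s=robot.state(); print(s['q'],s['qd'])"
```

```text
[  16.60217822   39.81051491   25.22843774   11.38759959  116.36527606
 -105.30410716] [  0.93576525  15.14227432 -32.42847742   0.4150855   28.51246132
 -80.46399913]
```

Request:
{"op": "arm_command", "data": {"rows": [{"tx": 0.035, "ty": 0.02, "tz": 0, "yaw": 0}, {"tx": 0.035, "ty": 0.02, "tz": 0, "yaw": 0}, {"tx": 0.035, "ty": 0.02, "tz": 0, "yaw": 0}, {"tx": 0.035, "ty": 0.02, "tz": 0, "yaw": 0}, {"tx": 0.035, "ty": 0.02, "tz": 0, "yaw": 0}, {"tx": 0.035, "ty": 0.02, "tz": 0, "yaw": 0}, {"tx": 0.035, "ty": 0.02, "tz": 0, "yaw": 0}, {"tx": 0.035, "ty": 0.02, "tz": 0, "yaw": 0}]}}

```text
time: 11.78
tool_pos: [0.7885, 0.4643, 0.3236]
eef_rot: [[-0.799, -0.596, 0.075], [-0.563, 0.787, 0.252], [-0.209, 0.159, -0.965]]
force: [-0.0, -0.7, -0.2]
finger_gap: 0.062
```

Request:
{"op": "arm_command", "data": {"rows": [{"tx": 0.035, "ty": 0.02, "tz": 0, "yaw": 0}, {"tx": 0.035, "ty": 0.02, "tz": 0, "yaw": 0}, {"tx": 0.035, "ty": 0.02, "tz": 0, "yaw": 0}, {"tx": 0.035, "ty": 0.02, "tz": 0, "yaw": 0}, {"tx": 0.035, "ty": 0.02, "tz": 0, "yaw": 0}, {"tx": 0.035, "ty": 0.02, "tz": 0, "yaw": 0}, {"tx": 0.035, "ty": 0.02, "tz": 0, "yaw": 0}, {"tx": 0.035, "ty": 0.02, "tz": 0, "yaw": 0}]}}

```text
time: 12.45
tool_pos: [0.8967, 0.5378, 0.2557]
eef_rot: [[-0.749, -0.594, 0.292], [-0.489, 0.794, 0.362], [-0.447, 0.128, -0.885]]
force: [0.3, -0.1, -0.9]
finger_gap: 0.0621
```

```bash
python3 -c "
from h import *
s=robot.state(); print(s['q'],s['qd'])"
```

```text
[  20.18695031   60.19261085   10.77362401   13.85642123   84.93566764
 -103.1548993 ] [  2.05253358   9.20302464   0.05096184   1.83219112 -31.68608635
  -1.0229154 ]
```

Request:
{"op": "arm_command", "data": {"rows": [{"tx": -0.02, "ty": -0.012, "tz": 0.01, "yaw": 0.125}, {"tx": -0.02, "ty": -0.012, "tz": 0.01, "yaw": 0.125}, {"tx": -0.01, "ty": -0.006, "tz": 0.01, "yaw": 0.125}, {"tx": 0, "ty": 0, "tz": 0.01, "yaw": 0.125}, {"tx": 0, "ty": 0, "tz": 0, "yaw": 0.125}, {"tx": 0, "ty": 0, "tz": 0, "yaw": 0.125}, {"tx": 0, "ty": 0, "tz": 0, "yaw": 0.125}, {"tx": 0, "ty": 0, "tz": 0, "yaw": 0}]}}

```text
time: 13.12
tool_pos: [0.8028, 0.4928, 0.2704]
eef_rot: [[-0.103, -0.993, -0.065], [-0.88, 0.061, 0.471], [-0.464, 0.106, -0.88]]
force: [0.3, -0.6, -1.4]
finger_gap: 0.0623
```

Request:
{"op": "arm_command", "data": {"rows": [{"tx": 0.035, "ty": 0.02, "tz": 0, "yaw": 0}, {"tx": 0.035, "ty": 0.02, "tz": 0, "yaw": 0}, {"tx": 0.035, "ty": 0.02, "tz": 0, "yaw": 0}, {"tx": 0.035, "ty": 0.02, "tz": 0, "yaw": 0}, {"tx": 0.035, "ty": 0.02, "tz": 0, "yaw": 0}, {"tx": 0, "ty": 0, "tz": 0, "yaw": 0}, {"tx": 0, "ty": 0, "tz": 0, "yaw": 0}, {"tx": 0, "ty": 0, "tz": 0, "yaw": 0}]}}

```text
time: 13.78
tool_pos: [0.8632, 0.5454, 0.2416]
eef_rot: [[-0.117, -0.989, 0.091], [-0.832, 0.148, 0.535], [-0.543, -0.013, -0.84]]
force: [0.3, 0.2, -0.3]
finger_gap: 0.0623
```

```bash
python3 -c "
from h import *
s=robot.state(); print(s['q'],s['qd'])"
```

```text
[  16.14224517   62.11182042   10.82647389   29.27167645   91.18781445
 -150.79602239] [ 0.03067124 -1.58406732 -0.6779124  -0.24235728  0.07356442  1.11124244]
```

The lean is now 33° and the jaws are level. I'll swing to the tray with a -165° yaw, staying above the riser.

Request:
{"op": "arm_command", "data": {"rows": [{"tx": -0.0165, "ty": -0.0305, "tz": 0.01, "yaw": -0.122}, {"tx": -0.0165, "ty": -0.0305, "tz": 0.01, "yaw": -0.122}, {"tx": -0.0165, "ty": -0.0305, "tz": 0.01, "yaw": -0.122}, {"tx": -0.0165, "ty": -0.0305, "tz": 0.01, "yaw": -0.122}, {"tx": -0.0165, "ty": -0.0305, "tz": 0.01, "yaw": -0.122}, {"tx": -0.0165, "ty": -0.0305, "tz": 0, "yaw": -0.122}, {"tx": -0.0165, "ty": -0.0305, "tz": 0, "yaw": -0.122}, {"tx": -0.0165, "ty": -0.0305, "tz": 0, "yaw": -0.122}], "hand": 0.076}}

```text
time: 14.45
tool_pos: [0.7484, 0.3203, 0.2855]
eef_rot: [[-0.718, -0.5, 0.484], [-0.42, 0.866, 0.271], [-0.555, -0.008, -0.832]]
force: [0.8, -0.5, 0.7]
finger_gap: 0.0763
```

Request:
{"op": "arm_command", "data": {"rows": [{"tx": -0.0165, "ty": -0.0305, "tz": 0, "yaw": -0.122}, {"tx": -0.0165, "ty": -0.0305, "tz": 0, "yaw": -0.122}, {"tx": -0.0165, "ty": -0.0305, "tz": 0, "yaw": -0.122}, {"tx": -0.0165, "ty": -0.0305, "tz": 0, "yaw": -0.122}, {"tx": -0.0165, "ty": -0.0305, "tz": 0, "yaw": -0.122}, {"tx": -0.0165, "ty": -0.0305, "tz": 0, "yaw": -0.122}, {"tx": -0.0165, "ty": -0.0305, "tz": 0, "yaw": -0.122}, {"tx": -0.0165, "ty": -0.0305, "tz": 0, "yaw": -0.122}]}}

```text
time: 15.12
tool_pos: [0.6059, 0.0616, 0.3093]
eef_rot: [[-0.721, 0.458, 0.52], [0.375, 0.889, -0.264], [-0.583, 0.004, -0.813]]
force: [0.7, 0.2, -0.9]
finger_gap: 0.0762
```

```bash
python3 -c "
from h import *
s=robot.state(); print(s['q'],s['qd'])"
```

```text
[  5.9145746    3.80666393  99.67096662 -25.0632864   48.2737578
 -44.60890793] [-12.52351711 -15.36008254  13.76230788 -43.3474061   26.86321907
  89.02087575]
```

Request:
{"op": "arm_command", "data": {"rows": [{"tx": -0.017, "ty": -0.031, "tz": 0, "yaw": -0.125}, {"tx": -0.017, "ty": -0.031, "tz": 0, "yaw": -0.125}, {"tx": -0.017, "ty": -0.031, "tz": -0.01, "yaw": -0.125}, {"tx": -0.017, "ty": -0.031, "tz": -0.01, "yaw": -0.125}, {"tx": -0.017, "ty": -0.031, "tz": -0.01, "yaw": -0.125}, {"tx": -0.017, "ty": -0.031, "tz": -0.01, "yaw": -0.125}, {"tx": -0.017, "ty": -0.025, "tz": -0.01, "yaw": -0.125}, {"tx": -0.01, "ty": -0.02, "tz": -0.01, "yaw": -0.1}]}}

```text
time: 15.78
tool_pos: [0.4684, -0.1807, 0.2708]
eef_rot: [[-0.064, 0.993, 0.102], [0.796, 0.112, -0.595], [-0.602, 0.043, -0.797]]
force: [0.3, 0.0, 0.6]
finger_gap: 0.076
```

```bash
cat > st.py <<'E'
from h import *
s=robot.state(); p=np.array(s["tool_pos"]); R=np.array(s["eef_rot"])
a=np.radians(5.2); M=np.array([[np.cos(a),-np.sin(a)],[np.sin(a),np.cos(a)]]); O=np.array([.519,-.2382])
print("t",round(s["time"],2),"p",p.round(4),"gap",round(s["finger_gap"],4),"F",np.round(s["force"],1),"q",np.round(s["q"],1))
print("zaxis",R[:,2].round(3),"az",np.degrees(np.arctan2(R[1,2],R[0,2])).round(1),"tilt",np.degrees(np.arccos(-R[2,2])).round(1),"jaw",R[:,1].round(3),"az",np.degrees(np.arctan2(R[1,1],R[0,1])).round(1))
print("machine frame TCP",(M.T@(p[:2]-O)*1e3).round(1),p[2].round(4),"pad point",(p-.024*R[:,2]).round(4))
E
python3 st.py
```

```text
t 15.78 p [ 0.4684 -0.1807  0.2708] gap 0.076 F [0.3 0.  0.6] q [-10.8   4.2 105.7 -39.8  62.    0.3]
zaxis [ 0.102 -0.595 -0.797] az -80.3 tilt 37.1 jaw [0.993 0.112 0.043] az 6.4
machine frame TCP [-45.1  61.8] 0.2708 pad point [ 0.466  -0.1664  0.2899]
```

Request:
{"op": "arm_command", "data": {"rows": [{"tx": -0.006, "ty": 0.003, "tz": -0.03, "yaw": 0}, {"tx": -0.006, "ty": 0, "tz": -0.03, "yaw": -0.01}, {"tx": -0.004, "ty": 0, "tz": -0.03, "yaw": -0.01}, {"tx": 0, "ty": 0, "tz": -0.02, "yaw": 0}, {"tx": 0, "ty": 0, "tz": -0.01, "yaw": 0}, {"tx": 0, "ty": 0, "tz": 0, "yaw": 0}, {"tx": 0, "ty": 0, "tz": 0, "yaw": 0}, {"tx": 0, "ty": 0, "tz": 0, "yaw": 0}]}}

```text
time: 16.45
tool_pos: [0.4535, -0.1846, 0.1598]
eef_rot: [[-0.006, 0.995, 0.101], [0.795, 0.066, -0.603], [-0.607, 0.076, -0.791]]
force: [-0.8, 0.1, 0.5]
finger_gap: 0.0765
```

```bash
python3 st.py
```

```text
t 16.45 p [ 0.4535 -0.1846  0.1598] gap 0.0765 F [-0.8  0.1  0.5] q [-11.4  11.  116.4 -49.   49.2  18.4]
zaxis [ 0.101 -0.603 -0.791] az -80.5 tilt 37.7 jaw [0.995 0.066 0.076] az 3.8
machine frame TCP [-60.4  59.3] 0.1598 pad point [ 0.4511 -0.1701  0.1788]
```

Request:
{"op": "arm_command", "data": {"rows": [{"tx": 0.001, "ty": -0.01, "tz": -0.014, "yaw": 0}, {"tx": 0.001, "ty": -0.01, "tz": -0.014, "yaw": 0}, {"tx": 0.001, "ty": -0.01, "tz": -0.014, "yaw": 0}, {"tx": 0.001, "ty": -0.01, "tz": -0.014, "yaw": 0}, {"tx": 0.001, "ty": -0.01, "tz": -0.014, "yaw": 0}, {"tx": 0.001, "ty": -0.005, "tz": -0.007, "yaw": 0}, {"tx": 0, "ty": 0, "tz": 0, "yaw": 0}, {"tx": 0, "ty": 0, "tz": 0, "yaw": 0}]}}

```text
time: 17.12
tool_pos: [0.4711, -0.2449, 0.0971]
eef_rot: [[0.014, 0.992, 0.127], [0.788, 0.067, -0.612], [-0.615, 0.109, -0.781]]
force: [-0.3, -0.3, 0.1]
finger_gap: 0.0762
```

```bash
python3 st.py; python3 - <<'E'
from h import *
g=grab("scene"); cv2.imwrite("pics/s3.png",cv2.resize(g["frame"][130:330,160:400],None,fx=3,fy=3))
E
```

```text
t 17.12 p [ 0.4711 -0.2449  0.0971] gap 0.0762 F [-0.3 -0.3  0.1] q [-18.8  18.5 119.1 -61.5  37.7  28.5]
zaxis [ 0.127 -0.612 -0.781] az -78.2 tilt 38.7 jaw [0.992 0.067 0.109] az 3.9
machine frame TCP [-48.3  -2.4] 0.0971 pad point [ 0.468  -0.2302  0.1158]
```

View pics/s3.png

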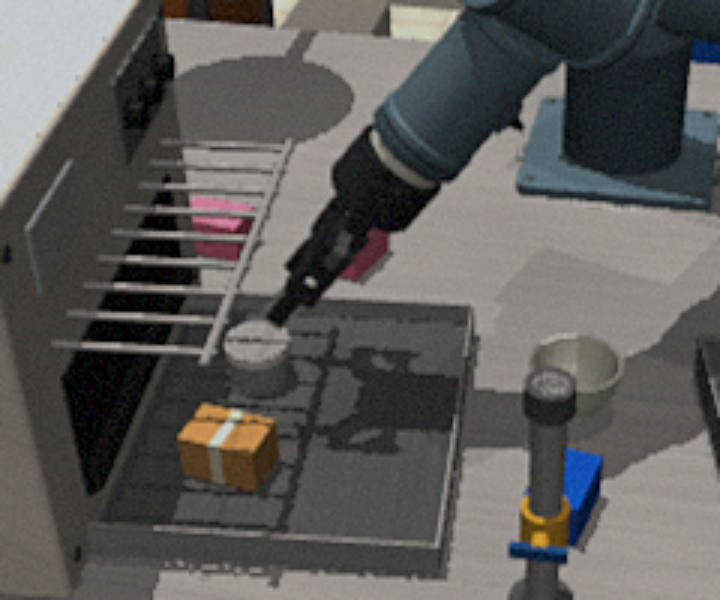

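Joint 4 is nearing its limit (-61.5 against -69.9). The picture shows the gripper leaning in just above the tin at (258,343), clear of the guard. The tin is round, so I'll back out a little and yaw the lean closer to the arm's radial direction.

Request:
{"op": "arm_command", "data": {"rows": [{"tx": -0.004, "ty": 0.012, "tz": 0.01, "yaw": 0.02}, {"tx": -0.004, "ty": 0.012, "tz": 0.01, "yaw": 0.06}, {"tx": -0.004, "ty": 0.012, "tz": 0, "yaw": 0.09}, {"tx": 0, "ty": 0, "tz": 0, "yaw": 0.09}, {"tx": 0, "ty": 0, "tz": 0, "yaw": 0.09}, {"tx": 0, "ty": 0, "tz": 0, "yaw": 0.09}, {"tx": 0, "ty": 0, "tz": 0, "yaw": 0}, {"tx": 0, "ty": 0, "tz": 0, "yaw": 0}]}}

```text
time: 17.83
tool_pos: [0.4657, -0.2055, 0.1305]
eef_rot: [[-0.325, 0.855, 0.404], [0.707, 0.504, -0.496], [-0.628, 0.124, -0.768]]
force: [0.4, -0.4, -0.1]
finger_gap: 0.076
```

```bash
python3 st.py
```

```text
t 17.83 p [ 0.4657 -0.2055  0.1305] gap 0.076 F [ 0.4 -0.4 -0.1] q [-25.3   5.9 130.6 -68.3  17.3   8.8]
zaxis [ 0.404 -0.496 -0.768] az -50.8 tilt 39.8 jaw [0.855 0.504 0.124] az 30.5
machine frame TCP [-50.1  37.4] 0.1305 pad point [ 0.456  -0.1936  0.149 ]
```

The 40° lean brings the wrist close to lining up with the forearm (q5 = 17°). About 25° is enough, so I'll reduce it by folding the arm inward against the q5 limit.

Request:
{"op": "arm_command", "data": {"rows": [{"tx": 0, "ty": 0.01, "tz": 0.005, "yaw": 0.06}, {"tx": 0, "ty": 0.01, "tz": 0.005, "yaw": 0.06}, {"tx": -0.01, "ty": 0.01, "tz": 0, "yaw": 0.05}, {"tx": -0.02, "ty": 0.008, "tz": 0, "yaw": 0}, {"tx": -0.02, "ty": 0.008, "tz": 0, "yaw": 0}, {"tx": -0.02, "ty": 0.008, "tz": 0, "yaw": 0}, {"tx": -0.02, "ty": 0.008, "tz": 0, "yaw": 0}, {"tx": -0.02, "ty": 0.008, "tz": 0, "yaw": 0}]}}

```text
time: 18.5
tool_pos: [0.3624, -0.1314, 0.1527]
eef_rot: [[-0.43, 0.767, 0.476], [0.648, 0.629, -0.429], [-0.629, 0.124, -0.767]]
force: [-0.2, -0.6, 0.4]
finger_gap: 0.0765
```

```bash
python3 st.py
```

```text
t 18.5 p [ 0.3624 -0.1314  0.1527] gap 0.0765 F [-0.2 -0.6  0.4] q [-28.6 -14.4 143.4 -36.   14.6 -33.4]
zaxis [ 0.476 -0.429 -0.767] az -42.0 tilt 39.9 jaw [0.767 0.629 0.124] az 39.4
machine frame TCP [-146.3  120.5] 0.1527 pad point [ 0.351  -0.1211  0.1711]
```

Request:
{"op": "arm_command", "data": {"rows": [{"tx": 0.014, "ty": -0.002, "tz": 0, "yaw": 0}, {"tx": 0.014, "ty": -0.002, "tz": -0.005, "yaw": 0}, {"tx": 0.014, "ty": -0.002, "tz": -0.01, "yaw": 0}, {"tx": 0.014, "ty": -0.002, "tz": -0.015, "yaw": 0}, {"tx": 0.014, "ty": -0.002, "tz": -0.015, "yaw": 0}, {"tx": 0.01, "ty": -0.002, "tz": -0.015, "yaw": 0}, {"tx": 0, "ty": 0, "tz": -0.015, "yaw": 0}, {"tx": 0, "ty": 0, "tz": -0.015, "yaw": 0}]}}

```text
time: 19.17
tool_pos: [0.4388, -0.1418, 0.1104]
eef_rot: [[-0.428, 0.784, 0.449], [0.681, 0.607, -0.411], [-0.594, 0.13, -0.794]]
force: [-1.2, 0.0, 0.1]
finger_gap: 0.0764
```

```bash
python3 st.py
```

```text
t 19.17 p [ 0.4388 -0.1418  0.1104] gap 0.0764 F [-1.2  0.   0.1] q [-22.6   3.  136.8 -69.8  12.7   7.7]
zaxis [ 0.449 -0.411 -0.794] az -42.4 tilt 37.5 jaw [0.784 0.607 0.13 ] az 37.7
machine frame TCP [-71.1 103.3] 0.1104 pad point [ 0.428  -0.1319  0.1294]
```

Request:
{"op": "arm_command", "data": {"rows": [{"tx": 0, "ty": 0, "tz": -0.01, "yaw": 0.04}, {"tx": 0, "ty": 0, "tz": -0.01, "yaw": 0.04}, {"tx": 0, "ty": 0, "tz": -0.01, "yaw": 0.04}, {"tx": 0, "ty": 0, "tz": -0.01, "yaw": 0.04}, {"tx": 0, "ty": 0, "tz": -0.01, "yaw": 0}, {"tx": 0, "ty": 0, "tz": -0.01, "yaw": 0}, {"tx": 0, "ty": 0, "tz": 0, "yaw": 0}, {"tx": 0, "ty": 0, "tz": 0, "yaw": 0}]}}

```text
time: 19.83
tool_pos: [0.4516, -0.1103, 0.0892]
eef_rot: [[-0.555, 0.703, 0.445], [0.604, 0.708, -0.365], [-0.571, 0.066, -0.818]]
force: [0.8, -0.5, -0.2]
finger_gap: 0.0763
```

```bash
python3 st.py
```

```text
t 19.83 p [ 0.4516 -0.1103  0.0892] gap 0.0763 F [ 0.8 -0.5 -0.2] q [-18.4   6.5 135.8 -69.8  12.6   3.4]
zaxis [ 0.445 -0.365 -0.818] az -39.3 tilt 35.1 jaw [0.703 0.708 0.066] az 45.2
machine frame TCP [-55.5 133.5] 0.0892 pad point [ 0.4409 -0.1015  0.1088]
```

Request:
{"op": "arm_command", "data": {"rows": [{"tx": -0.004, "ty": -0.01, "tz": -0.01, "yaw": 0}, {"tx": -0.004, "ty": -0.01, "tz": -0.01, "yaw": 0}, {"tx": -0.004, "ty": -0.01, "tz": -0.01, "yaw": 0}, {"tx": -0.004, "ty": -0.01, "tz": -0.01, "yaw": 0}, {"tx": -0.004, "ty": -0.01, "tz": -0.01, "yaw": 0}, {"tx": -0.004, "ty": -0.01, "tz": -0.01, "yaw": 0}, {"tx": 0, "ty": 0, "tz": 0, "yaw": 0}, {"tx": 0, "ty": 0, "tz": 0, "yaw": 0}]}}

```text
time: 20.5
tool_pos: [0.4399, -0.1541, 0.0672]
eef_rot: [[-0.568, 0.733, 0.373], [0.62, 0.68, -0.391], [-0.54, 0.01, -0.841]]
force: [-0.8, -0.3, -0.0]
finger_gap: 0.0759
```

```bash
python3 st.py
```

```text
t 20.5 p [ 0.4399 -0.1541  0.0672] gap 0.0759 F [-0.8 -0.3 -0. ] q [-24.    9.9 135.  -69.9  12.6  -0.5]
zaxis [ 0.373 -0.391 -0.841] az -46.3 tilt 32.7 jaw [0.733 0.68  0.01 ] az 42.8
machine frame TCP [-71.2  91. ] 0.0672 pad point [ 0.4309 -0.1447  0.0874]
```

The lean is 32.7° and the jaws are level. I'll yaw the lean back towards the machine's normal, which also frees q5, and move to the pre-grasp point.

Request:
{"op": "arm_command", "data": {"rows": [{"tx": 0, "ty": -0.002, "tz": 0.01, "yaw": -0.07}, {"tx": 0, "ty": -0.003, "tz": 0.01, "yaw": -0.07}, {"tx": 0.002, "ty": -0.006, "tz": 0.006, "yaw": -0.07}, {"tx": 0.002, "ty": -0.008, "tz": 0.004, "yaw": -0.07}, {"tx": 0.002, "ty": -0.008, "tz": 0.002, "yaw": -0.07}, {"tx": 0.002, "ty": -0.008, "tz": 0, "yaw": -0.07}, {"tx": 0.002, "ty": -0.008, "tz": 0, "yaw": -0.05}, {"tx": 0, "ty": 0, "tz": 0, "yaw": 0}]}}

```text
time: 21.17
tool_pos: [0.4482, -0.1971, 0.0999]
eef_rot: [[-0.208, 0.967, 0.144], [0.818, 0.253, -0.516], [-0.536, 0.011, -0.844]]
force: [0.2, 0.0, 0.4]
finger_gap: 0.0757
```

```bash
python3 st.py
```

```text
t 21.17 p [ 0.4482 -0.1971  0.0999] gap 0.0757 F [0.2 0.  0.4] q [-18.2  13.2 121.7 -49.   36.2   5.5]
zaxis [ 0.144 -0.516 -0.844] az -74.4 tilt 32.4 jaw [0.967 0.253 0.011] az 14.6
machine frame TCP [-66.8  47.4] 0.0999 pad point [ 0.4447 -0.1847  0.1201]
```

Request:
{"op": "arm_command", "data": {"rows": [{"tx": 0.002, "ty": -0.012, "tz": -0.005, "yaw": 0}, {"tx": 0.002, "ty": -0.012, "tz": -0.008, "yaw": 0}, {"tx": 0.002, "ty": -0.012, "tz": -0.01, "yaw": 0}, {"tx": 0.002, "ty": -0.012, "tz": -0.01, "yaw": 0}, {"tx": 0.002, "ty": -0.008, "tz": -0.01, "yaw": 0}, {"tx": 0.002, "ty": -0.005, "tz": -0.008, "yaw": 0}, {"tx": 0, "ty": 0, "tz": 0, "yaw": 0}, {"tx": 0, "ty": 0, "tz": 0, "yaw": 0}]}}

```text
time: 21.83
tool_pos: [0.4594, -0.2563, 0.0461]
eef_rot: [[-0.22, 0.964, 0.151], [0.817, 0.267, -0.511], [-0.533, 0.011, -0.846]]
force: [0.3, -0.4, 0.8]
finger_gap: 0.0759
```

```bash
python3 st.py
```

```text
t 21.83 p [ 0.4594 -0.2563  0.0461] gap 0.0759 F [ 0.3 -0.4  0.8] q [-26.1  20.7 122.2 -60.4  26.8  11.4]
zaxis [ 0.151 -0.511 -0.846] az -73.5 tilt 32.2 jaw [0.964 0.267 0.011] az 15.5
machine frame TCP [-61.  -12.7] 0.0461 pad point [ 0.4558 -0.2441  0.0664]
```

Request:
{"op": "arm_command", "data": {"rows": [{"tx": 0.002, "ty": -0.005, "tz": -0.005, "yaw": -0.03}, {"tx": 0.002, "ty": -0.006, "tz": -0.006, "yaw": -0.03}, {"tx": 0.001, "ty": -0.006, "tz": -0.006, "yaw": -0.03}, {"tx": 0.001, "ty": -0.004, "tz": -0.004, "yaw": -0.02}, {"tx": 0, "ty": -0.001, "tz": -0.002, "yaw": 0}, {"tx": 0, "ty": 0, "tz": 0, "yaw": 0}, {"tx": 0, "ty": 0, "tz": 0, "yaw": 0}, {"tx": 0, "ty": 0, "tz": 0, "yaw": 0}]}}

```text
time: 22.5
tool_pos: [0.4647, -0.275, 0.0251]
eef_rot: [[-0.132, 0.987, 0.097], [0.836, 0.163, -0.524], [-0.533, 0.012, -0.846]]
force: [0.3, -0.5, -0.2]
finger_gap: 0.0761
```

```bash
python3 st.py
```

```text
t 22.5 p [ 0.4647 -0.275   0.0251] gap 0.0761 F [ 0.3 -0.5 -0.2] q [-26.3  25.  119.3 -61.3  29.1  17.7]
zaxis [ 0.097 -0.524 -0.846] az -79.5 tilt 32.2 jaw [0.987 0.163 0.012] az 9.4
machine frame TCP [-57.4 -31.7] 0.0251 pad point [ 0.4624 -0.2624  0.0454]
```

Request:
{"op": "arm_command", "data": {"rows": [{"tx": 0.001, "ty": -0.003, "tz": -0.003, "yaw": 0}, {"tx": 0, "ty": -0.002, "tz": -0.001, "yaw": 0}, {"tx": 0, "ty": 0, "tz": 0, "yaw": 0}, {"tx": 0, "ty": 0, "tz": 0, "yaw": 0}, {"tx": 0, "ty": 0, "tz": 0, "yaw": 0}, {"tx": 0, "ty": 0, "tz": 0, "yaw": 0}, {"tx": 0, "ty": 0, "tz": 0, "yaw": 0}, {"tx": 0, "ty": 0, "tz": 0, "yaw": 0}], "hand": 0.045, "newtons": 35}}

```text
time: 23.17
tool_pos: [0.466, -0.2799, 0.0219]
eef_rot: [[-0.133, 0.986, 0.099], [0.835, 0.165, -0.524], [-0.533, 0.014, -0.846]]
force: [0.6, 0.2, 1.4]
finger_gap: 0.0527
```

```bash
python3 st.py
```

```text
t 23.17 p [ 0.466  -0.2799  0.0219] gap 0.0527 F [0.6 0.2 1.4] q [-26.9  25.5 119.2 -62.3  28.5  18.2]
zaxis [ 0.099 -0.524 -0.846] az -79.3 tilt 32.3 jaw [0.986 0.165 0.014] az 9.5
machine frame TCP [-56.5 -36.7] 0.0219 pad point [ 0.4636 -0.2673  0.0422]
```

The tin is gripped (gap 52.7 mm). I'll retreat along the tool axis, then carry it to the tote.

Request:
{"op": "arm_command", "data": {"rows": [{"tx": 0, "ty": 0.003, "tz": 0.01, "yaw": 0}, {"tx": -0.001, "ty": 0.008, "tz": 0.012, "yaw": 0}, {"tx": -0.001, "ty": 0.012, "tz": 0.015, "yaw": 0}, {"tx": -0.001, "ty": 0.014, "tz": 0.015, "yaw": 0}, {"tx": -0.001, "ty": 0.016, "tz": 0.015, "yaw": 0}, {"tx": 0, "ty": 0.018, "tz": 0.015, "yaw": 0}, {"tx": 0, "ty": 0.02, "tz": 0.015, "yaw": 0}, {"tx": 0.002, "ty": 0.022, "tz": 0.01, "yaw": 0}]}}

```text
time: 23.83
tool_pos: [0.4565, -0.164, 0.1262]
eef_rot: [[-0.132, 0.988, 0.082], [0.841, 0.155, -0.518], [-0.524, 0.001, -0.852]]
force: [0.8, 0.2, -2.4]
finger_gap: 0.0527
```

Request:
{"op": "arm_command", "data": {"rows": [{"tx": 0.004, "ty": 0.025, "tz": 0.005, "yaw": 0}, {"tx": 0.005, "ty": 0.028, "tz": 0, "yaw": 0}, {"tx": 0.005, "ty": 0.028, "tz": 0, "yaw": 0}, {"tx": 0.005, "ty": 0.028, "tz": 0, "yaw": 0}, {"tx": 0.005, "ty": 0.028, "tz": 0, "yaw": 0}, {"tx": 0.005, "ty": 0.028, "tz": 0, "yaw": 0}, {"tx": 0.005, "ty": 0.028, "tz": 0, "yaw": 0}, {"tx": 0.005, "ty": 0.028, "tz": 0, "yaw": 0}]}}

```text
time: 24.5
tool_pos: [0.4924, 0.0668, 0.1323]
eef_rot: [[-0.127, 0.989, 0.078], [0.843, 0.149, -0.517], [-0.523, 0.0, -0.852]]
force: [0.4, -0.5, -2.4]
finger_gap: 0.0532
```

```bash
python3 st.py
```

```text
t 24.5 p [0.4924 0.0668 0.1323] gap 0.0532 F [ 0.4 -0.5 -2.4] q [ 16.2  21.3 102.2 -34.7  65.6  24.8]
zaxis [ 0.078 -0.517 -0.852] az -81.4 tilt 31.5 jaw [0.989 0.149 0.   ] az 8.6
machine frame TCP [  1.2 306.1] 0.1323 pad point [0.4905 0.0792 0.1527]
```

Request:
{"op": "arm_command", "data": {"rows": [{"tx": 0.005, "ty": 0.03, "tz": 0, "yaw": 0}, {"tx": 0.005, "ty": 0.03, "tz": 0, "yaw": 0}, {"tx": 0.005, "ty": 0.03, "tz": 0, "yaw": 0}, {"tx": 0.005, "ty": 0.03, "tz": -0.01, "yaw": 0}, {"tx": 0.005, "ty": 0.03, "tz": -0.01, "yaw": 0}, {"tx": 0.003, "ty": 0.02, "tz": -0.01, "yaw": 0}, {"tx": 0.002, "ty": 0.01, "tz": -0.01, "yaw": 0}, {"tx": 0, "ty": 0, "tz": 0, "yaw": 0}]}}

```text
time: 25.17
tool_pos: [0.5206, 0.2626, 0.0854]
eef_rot: [[-0.134, 0.988, 0.076], [0.844, 0.154, -0.514], [-0.52, -0.005, -0.854]]
force: [-0.6, -1.3, -2.7]
finger_gap: 0.0527
```

```bash
python3 st.py
```

```text
t 25.17 p [0.5206 0.2626 0.0854] gap 0.0527 F [-0.6 -1.3 -2.7] q [ 32.4  36.2  83.7 -29.3  75.9  34.8]
zaxis [ 0.076 -0.514 -0.854] az -81.6 tilt 31.3 jaw [ 0.988  0.154 -0.005] az 8.9
machine frame TCP [ 47.  498.6] 0.0854 pad point [0.5188 0.275  0.1059]
```

Request:
{"op": "arm_command", "data": {"rows": [{"tx": 0.002, "ty": -0.002, "tz": -0.01, "yaw": 0}, {"tx": 0.002, "ty": 0, "tz": -0.014, "yaw": 0}, {"tx": 0, "ty": 0, "tz": -0.014, "yaw": 0}, {"tx": 0, "ty": 0, "tz": -0.01, "yaw": 0}, {"tx": 0, "ty": 0, "tz": -0.006, "yaw": 0}, {"tx": 0, "ty": 0, "tz": -0.002, "yaw": 0}, {"tx": 0, "ty": 0, "tz": 0, "yaw": 0}, {"tx": 0, "ty": 0, "tz": 0, "yaw": 0}]}}

```text
time: 25.83
tool_pos: [0.523, 0.255, 0.0221]
eef_rot: [[-0.134, 0.989, 0.069], [0.842, 0.15, -0.518], [-0.522, -0.011, -0.853]]
force: [0.1, -0.7, -1.2]
finger_gap: 0.0528
```

```bash
python3 st.py
```

```text
t 25.83 p [0.523  0.255  0.0221] gap 0.0528 F [ 0.1 -0.7 -1.2] q [ 31.7  40.7  85.9 -30.4  70.3  37.7]
zaxis [ 0.069 -0.518 -0.853] az -82.4 tilt 31.5 jaw [ 0.989  0.15  -0.011] az 8.6
machine frame TCP [ 48.7 490.8] 0.0221 pad point [0.5213 0.2674 0.0426]
```

Request:
{"op": "arm_command", "data": {"rows": [{"tx": 0, "ty": 0, "tz": -0.0025, "yaw": 0}, {"tx": 0, "ty": 0, "tz": -0.002, "yaw": 0}, {"tx": 0, "ty": 0, "tz": -0.0015, "yaw": 0}, {"tx": 0, "ty": 0, "tz": -0.001, "yaw": 0}, {"tx": 0, "ty": 0, "tz": -0.001, "yaw": 0}, {"tx": 0, "ty": 0, "tz": -0.001, "yaw": 0}, {"tx": 0, "ty": 0, "tz": -0.001, "yaw": 0}, {"tx": 0, "ty": 0, "tz": -0.0005, "yaw": 0}]}}

```text
time: 26.5
tool_pos: [0.5248, 0.2559, 0.0141]
eef_rot: [[-0.131, 0.989, 0.074], [0.843, 0.15, -0.516], [-0.521, -0.005, -0.854]]
force: [-2.9, 0.6, 3.9]
finger_gap: 0.0526
```

```bash
python3 st.py
```

```text
t 26.5 p [0.5248 0.2559 0.0141] gap 0.0526 F [-2.9  0.6  3.9] q [ 31.7  41.3  86.1 -30.7  69.4  38.3]
zaxis [ 0.074 -0.516 -0.854] az -81.9 tilt 31.4 jaw [ 0.989  0.15  -0.005] az 8.6
machine frame TCP [ 50.5 491.6] 0.0141 pad point [0.523  0.2683 0.0346]
```

Request:
{"op": "arm_command", "data": {"rows": [{"tx": 0, "ty": 0, "tz": 0, "yaw": 0}, {"tx": 0, "ty": 0, "tz": 0, "yaw": 0}, {"tx": 0, "ty": 0, "tz": 0, "yaw": 0}, {"tx": 0, "ty": 0, "tz": 0.001, "yaw": 0}, {"tx": -0.001, "ty": 0.007, "tz": 0.012, "yaw": 0}, {"tx": -0.002, "ty": 0.014, "tz": 0.022, "yaw": 0}, {"tx": -0.003, "ty": 0.018, "tz": 0.03, "yaw": 0}, {"tx": -0.003, "ty": 0.018, "tz": 0.03, "yaw": 0}], "hand": 0.072}}

```text
time: 27.17
tool_pos: [0.512, 0.3079, 0.1058]
eef_rot: [[-0.134, 0.989, 0.06], [0.839, 0.145, -0.524], [-0.527, -0.02, -0.849]]
force: [1.8, 0.5, -0.1]
finger_gap: 0.0718
```

```bash
python3 st.py; python3 - <<'E'
from meas import *
g=grab("scene"); P=cloud(g); a=g["frame"][180:360,340:560]; b=g["frame"][210:350,160:330]
cv2.imwrite("pics/s4.png",np.hstack([cv2.resize(a,None,fx=2,fy=2),np.pad(cv2.resize(b,None,fx=2,fy=2),((0,80),(0,0),(0,0)))]))
m=orange(g); N,l,st,c=cv2.connectedComponentsWithStats(cv2.morphologyEx(m,cv2.MORPH_CLOSE,np.ones((9,9))))
for i in range(1,N):
    q=P[l==i]; t=q[(q[:,2]>0.037)&(q[:,2]<.06)]
    if len(t)>50: r=cv2.minAreaRect((t[:,:2]*1000).astype(np.float32)); print(c[i].round(),"z",np.percentile(t[:,2],50).round(4),np.round(r[0],1),np.round(r[1],1),round(r[2],1))
E
```

```text
t 27.17 p [0.512  0.3079 0.1058] gap 0.0718 F [ 1.8  0.5 -0.1] q [ 36.   37.9  77.5 -27.6  82.6  35.4]
zaxis [ 0.06  -0.524 -0.849] az -83.5 tilt 31.8 jaw [ 0.989  0.145 -0.02 ] az 8.4
machine frame TCP [ 42.5 544.5] 0.1058 pad point [0.5105 0.3205 0.1262]
[518. 156.] z 0.0524 [-79.3 466.1] [136.2  41.1] 70.1
[447. 260.] z 0.0432 [416.6 237.4] [49.  65.5] 10.7
[234. 276.] z 0.0509 [ 578.8 -257.3] [65.3 47.6] 81.5
[435. 306.] z 0.0432 [584.1 206. ] [49.9 65.4] 14.4
```

View pics/s4.png

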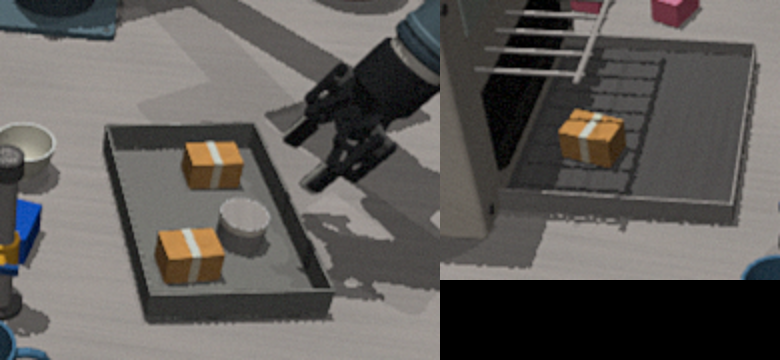

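The picture shows the tin standing flat at (243,220), carton A at (212,165) and the packed carton at (190,255), which has not moved: (584,206) before and after. Carton B is still in the tray at (593,137), measured centre (578, -257) mm with its long axis at 82°. I'll return for it on a path that stays clear of the riser.

Request:
{"op": "arm_command", "data": {"rows": [{"tx": 0, "ty": -0.02, "tz": 0.02, "yaw": 0}, {"tx": -0.001, "ty": -0.035, "tz": 0.015, "yaw": 0}, {"tx": -0.001, "ty": -0.038, "tz": 0, "yaw": 0}, {"tx": -0.001, "ty": -0.038, "tz": 0, "yaw": 0}, {"tx": -0.001, "ty": -0.038, "tz": 0, "yaw": 0}, {"tx": -0.001, "ty": -0.038, "tz": 0, "yaw": 0}, {"tx": 0, "ty": -0.038, "tz": 0, "yaw": 0}, {"tx": 0, "ty": -0.038, "tz": 0, "yaw": 0}]}}

```text
time: 27.88
tool_pos: [0.5111, 0.0319, 0.1536]
eef_rot: [[-0.138, 0.986, 0.092], [0.845, 0.166, -0.508], [-0.516, 0.008, -0.856]]
force: [0.9, 0.2, 0.9]
finger_gap: 0.0722
```

Request:
{"op": "arm_command", "data": {"rows": [{"tx": 0, "ty": -0.035, "tz": 0, "yaw": 0}, {"tx": 0, "ty": -0.035, "tz": 0, "yaw": 0}, {"tx": 0.005, "ty": -0.03, "tz": 0, "yaw": -0.04}, {"tx": 0.012, "ty": -0.025, "tz": 0, "yaw": -0.05}, {"tx": 0.014, "ty": -0.02, "tz": 0, "yaw": -0.05}, {"tx": 0.014, "ty": -0.015, "tz": 0, "yaw": -0.05}, {"tx": 0.014, "ty": -0.01, "tz": 0, "yaw": -0.05}, {"tx": 0.01, "ty": -0.005, "tz": 0, "yaw": -0.03}]}}

```text
time: 28.55
tool_pos: [0.5753, -0.1601, 0.1565]
eef_rot: [[0.109, 0.992, -0.055], [0.848, -0.122, -0.516], [-0.519, 0.009, -0.855]]
force: [0.4, 0.7, 0.2]
finger_gap: 0.072
```

```bash
python3 st.py
```

```text
t 28.55 p [ 0.5753 -0.1601  0.1565] gap 0.072 F [0.4 0.7 0.2] q [ -8.6  25.6  91.  -34.5  66.3  13.6]
zaxis [-0.055 -0.516 -0.855] az -96.1 tilt 31.2 jaw [ 0.992 -0.122  0.009] az -7.0
machine frame TCP [63.2 72.6] 0.1565 pad point [ 0.5767 -0.1478  0.177 ]
```

Request:
{"op": "arm_command", "data": {"rows": [{"tx": 0.002, "ty": -0.008, "tz": -0.01, "yaw": 0}, {"tx": 0.002, "ty": -0.012, "tz": -0.016, "yaw": 0}, {"tx": 0, "ty": -0.012, "tz": -0.016, "yaw": 0}, {"tx": 0, "ty": -0.012, "tz": -0.016, "yaw": 0}, {"tx": 0, "ty": -0.012, "tz": -0.016, "yaw": 0}, {"tx": 0, "ty": -0.01, "tz": -0.012, "yaw": 0}, {"tx": 0, "ty": -0.004, "tz": -0.006, "yaw": 0}, {"tx": 0, "ty": 0, "tz": 0, "yaw": 0}]}}

```text
time: 29.22
tool_pos: [0.5782, -0.2347, 0.0566]
eef_rot: [[0.105, 0.993, -0.052], [0.85, -0.117, -0.514], [-0.517, 0.01, -0.856]]
force: [0.5, 0.4, -0.1]
finger_gap: 0.072
```

```bash
python3 st.py
```

```text
t 29.22 p [ 0.5782 -0.2347  0.0566] gap 0.072 F [ 0.5  0.4 -0.1] q [-15.7  33.   95.2 -39.5  53.2  15.8]
zaxis [-0.052 -0.514 -0.856] az -95.8 tilt 31.1 jaw [ 0.993 -0.117  0.01 ] az -6.7
machine frame TCP [59.3 -1.9] 0.0566 pad point [ 0.5794 -0.2223  0.0771]
```

Request:
{"op": "arm_command", "data": {"rows": [{"tx": 0, "ty": -0.007, "tz": -0.01, "yaw": 0}, {"tx": 0, "ty": -0.008, "tz": -0.01, "yaw": -0.01}, {"tx": 0, "ty": -0.007, "tz": -0.008, "yaw": -0.01}, {"tx": 0, "ty": -0.003, "tz": -0.004, "yaw": 0}, {"tx": 0, "ty": -0.001, "tz": -0.002, "yaw": 0}, {"tx": 0, "ty": 0, "tz": 0, "yaw": 0}, {"tx": 0, "ty": 0, "tz": 0, "yaw": 0}, {"tx": 0, "ty": 0, "tz": 0, "yaw": 0}]}}

```text
time: 29.88
tool_pos: [0.5788, -0.2619, 0.0204]
eef_rot: [[0.122, 0.991, -0.06], [0.847, -0.136, -0.513], [-0.517, 0.012, -0.856]]
force: [0.4, -0.3, -0.4]
finger_gap: 0.0721
```

```bash
python3 st.py
```

```text
t 29.88 p [ 0.5788 -0.2619  0.0204] gap 0.0721 F [ 0.4 -0.3 -0.4] q [-18.1  36.4  95.3 -41.6  49.8  17.8]
zaxis [-0.06  -0.513 -0.856] az -96.7 tilt 31.1 jaw [ 0.991 -0.136  0.012] az -7.8
machine frame TCP [ 57.4 -29. ] 0.0204 pad point [ 0.5802 -0.2495  0.0409]
```

On target, so I'll close the jaws.

Request:
{"op": "arm_command", "data": {"rows": [{"tx": 0, "ty": 0, "tz": 0, "yaw": 0}, {"tx": 0, "ty": 0, "tz": 0, "yaw": 0}, {"tx": 0, "ty": 0, "tz": 0, "yaw": 0}, {"tx": 0, "ty": 0, "tz": 0, "yaw": 0}, {"tx": 0, "ty": 0, "tz": 0, "yaw": 0}, {"tx": 0, "ty": 0, "tz": 0, "yaw": 0}, {"tx": 0, "ty": 0, "tz": 0, "yaw": 0}, {"tx": 0, "ty": 0, "tz": 0, "yaw": 0}], "hand": 0.033, "newtons": 35}}

```text
time: 30.55
tool_pos: [0.5797, -0.2605, 0.0216]
eef_rot: [[0.122, 0.991, -0.057], [0.848, -0.134, -0.513], [-0.516, 0.014, -0.856]]
force: [0.2, 0.1, -0.3]
finger_gap: 0.0436
```

```bash
python3 st.py
```

```text
t 30.55 p [ 0.5797 -0.2605  0.0216] gap 0.0436 F [ 0.2  0.1 -0.3] q [-18.   36.3  95.3 -41.5  49.7  17.8]
zaxis [-0.057 -0.513 -0.856] az -96.4 tilt 31.1 jaw [ 0.991 -0.134  0.014] az -7.7
machine frame TCP [ 58.4 -27.7] 0.0216 pad point [ 0.5811 -0.2482  0.0421]
```

Carton B is gripped (43.6 mm). I'll retreat along the tool axis, swing clear of the riser and carry it to the tote.

Request:
{"op": "arm_command", "data": {"rows": [{"tx": 0, "ty": 0.003, "tz": 0.01, "yaw": 0}, {"tx": 0.001, "ty": 0.008, "tz": 0.013, "yaw": 0}, {"tx": 0.001, "ty": 0.01, "tz": 0.016, "yaw": 0}, {"tx": 0, "ty": 0.01, "tz": 0.016, "yaw": 0}, {"tx": -0.004, "ty": 0.012, "tz": 0.016, "yaw": 0}, {"tx": -0.012, "ty": 0.014, "tz": 0.016, "yaw": 0.02}, {"tx": -0.02, "ty": 0.016, "tz": 0.012, "yaw": 0.04}, {"tx": -0.02, "ty": 0.02, "tz": 0.01, "yaw": 0.04}]}}

```text
time: 31.22
tool_pos: [0.5258, -0.1664, 0.1355]
eef_rot: [[0.037, 0.999, -0.007], [0.856, -0.036, -0.515], [-0.515, 0.013, -0.857]]
force: [-0.2, 0.5, -1.2]
finger_gap: 0.0433
```

Request:
{"op": "arm_command", "data": {"rows": [{"tx": -0.016, "ty": 0.025, "tz": 0.005, "yaw": 0.04}, {"tx": -0.01, "ty": 0.03, "tz": 0, "yaw": 0.04}, {"tx": -0.004, "ty": 0.032, "tz": 0, "yaw": 0.04}, {"tx": 0, "ty": 0.033, "tz": 0, "yaw": 0.04}, {"tx": 0, "ty": 0.033, "tz": 0, "yaw": 0.03}, {"tx": 0, "ty": 0.033, "tz": 0, "yaw": 0.02}, {"tx": 0, "ty": 0.033, "tz": 0, "yaw": 0.02}, {"tx": 0, "ty": 0.033, "tz": 0, "yaw": 0.02}]}}

```text
time: 31.88
tool_pos: [0.488, 0.0945, 0.1514]
eef_rot: [[-0.177, 0.975, 0.133], [0.839, 0.22, -0.498], [-0.515, 0.023, -0.857]]
force: [0.7, -0.6, -2.2]
finger_gap: 0.0433
```

```bash
python3 st.py
```

```text
t 31.88 p [0.488  0.0945 0.1514] gap 0.0433 F [ 0.7 -0.6 -2.2] q [ 19.2  18.9 102.4 -34.3  65.7  23.3]
zaxis [ 0.133 -0.498 -0.857] az -75.1 tilt 31.0 jaw [0.975 0.22  0.023] az 12.7
machine frame TCP [ -0.7 334.2] 0.1514 pad point [0.4848 0.1065 0.172 ]
```

Request:
{"op": "arm_command", "data": {"rows": [{"tx": 0.004, "ty": 0.026, "tz": 0, "yaw": 0}, {"tx": 0.004, "ty": 0.024, "tz": -0.01, "yaw": 0}, {"tx": 0.003, "ty": 0.018, "tz": -0.02, "yaw": 0}, {"tx": 0.001, "ty": 0.008, "tz": -0.02, "yaw": 0}, {"tx": 0, "ty": 0, "tz": -0.02, "yaw": 0}, {"tx": 0, "ty": 0, "tz": -0.014, "yaw": 0}, {"tx": 0, "ty": 0, "tz": -0.008, "yaw": 0}, {"tx": 0, "ty": 0, "tz": 0, "yaw": 0}]}}

```text
time: 32.55
tool_pos: [0.5007, 0.1873, 0.0632]
eef_rot: [[-0.183, 0.972, 0.15], [0.842, 0.234, -0.487], [-0.508, 0.037, -0.86]]
force: [-0.5, -0.9, -1.4]
finger_gap: 0.0433
```

```bash
python3 st.py
```

```text
t 32.55 p [0.5007 0.1873 0.0632] gap 0.0433 F [-0.5 -0.9 -1.4] q [ 27.7  30.4  98.6 -34.5  62.   34.3]
zaxis [ 0.15  -0.487 -0.86 ] az -72.9 tilt 30.6 jaw [0.972 0.234 0.037] az 13.5
machine frame TCP [ 20.3 425.4] 0.0632 pad point [0.4971 0.199  0.0838]
```

Request:
{"op": "arm_command", "data": {"rows": [{"tx": 0, "ty": -0.004, "tz": -0.008, "yaw": 0}, {"tx": 0, "ty": -0.004, "tz": -0.01, "yaw": -0.01}, {"tx": 0, "ty": 0, "tz": -0.01, "yaw": -0.01}, {"tx": 0, "ty": 0, "tz": -0.006, "yaw": 0}, {"tx": 0, "ty": 0, "tz": -0.003, "yaw": 0}, {"tx": 0, "ty": 0, "tz": -0.001, "yaw": 0}, {"tx": 0, "ty": 0, "tz": 0, "yaw": 0}, {"tx": 0, "ty": 0, "tz": 0, "yaw": 0}]}}

```text
time: 33.22
tool_pos: [0.5024, 0.1776, 0.0249]
eef_rot: [[-0.16, 0.977, 0.142], [0.846, 0.21, -0.489], [-0.508, 0.041, -0.861]]
force: [0.4, 0.3, -1.2]
finger_gap: 0.0436
```

```bash
python3 st.py
```

```text
t 33.22 p [0.5024 0.1776 0.0249] gap 0.0436 F [ 0.4  0.3 -1.2] q [ 26.6  33.5 100.1 -36.1  58.2  37.9]
zaxis [ 0.142 -0.489 -0.861] az -73.9 tilt 30.6 jaw [0.977 0.21  0.041] az 12.1
machine frame TCP [ 21.2 415.6] 0.0249 pad point [0.499  0.1893 0.0455]
```

Request:
{"op": "arm_command", "data": {"rows": [{"tx": 0, "ty": 0, "tz": -0.003, "yaw": 0}, {"tx": 0, "ty": 0, "tz": -0.003, "yaw": 0}, {"tx": 0, "ty": 0, "tz": -0.002, "yaw": 0}, {"tx": 0, "ty": 0, "tz": -0.0015, "yaw": 0}, {"tx": 0, "ty": 0, "tz": -0.001, "yaw": 0}, {"tx": 0, "ty": 0, "tz": -0.001, "yaw": 0}, {"tx": 0, "ty": 0, "tz": -0.001, "yaw": 0}, {"tx": 0, "ty": 0, "tz": -0.001, "yaw": 0}]}}

```text
time: 33.88
tool_pos: [0.5034, 0.1783, 0.0142]
eef_rot: [[-0.158, 0.977, 0.145], [0.846, 0.21, -0.49], [-0.509, 0.045, -0.859]]
force: [-2.3, 1.4, 6.6]
finger_gap: 0.0434
```

```bash
python3 st.py
```

```text
t 33.88 p [0.5034 0.1783 0.0142] gap 0.0434 F [-2.3  1.4  6.6] q [ 26.8  34.5 100.4 -36.8  57.2  39. ]
zaxis [ 0.145 -0.49  -0.859] az -73.5 tilt 30.8 jaw [0.977 0.21  0.045] az 12.1
machine frame TCP [ 22.2 416.2] 0.0142 pad point [0.4999 0.1901 0.0348]
```

Request:
{"op": "arm_command", "data": {"rows": [{"tx": 0, "ty": 0, "tz": 0, "yaw": 0}, {"tx": 0, "ty": 0, "tz": 0, "yaw": 0}, {"tx": 0, "ty": 0, "tz": 0, "yaw": 0}, {"tx": 0, "ty": 0, "tz": 0.001, "yaw": 0}, {"tx": -0.002, "ty": 0.007, "tz": 0.012, "yaw": 0}, {"tx": -0.004, "ty": 0.012, "tz": 0.022, "yaw": 0}, {"tx": -0.005, "ty": 0.016, "tz": 0.03, "yaw": 0}, {"tx": -0.005, "ty": 0.016, "tz": 0.03, "yaw": 0}], "hand": 0.058}}

```text
time: 34.55
tool_pos: [0.4832, 0.2253, 0.106]
eef_rot: [[-0.161, 0.978, 0.132], [0.843, 0.206, -0.497], [-0.514, 0.031, -0.858]]
force: [1.2, 0.4, -0.2]
finger_gap: 0.0578
```

Request:
{"op": "arm_command", "data": {"rows": [{"tx": 0, "ty": 0.02, "tz": 0.03, "yaw": 0}, {"tx": 0, "ty": 0.03, "tz": 0.025, "yaw": 0}, {"tx": 0, "ty": 0.035, "tz": 0.02, "yaw": 0}, {"tx": 0, "ty": 0.035, "tz": 0.01, "yaw": 0}, {"tx": 0, "ty": 0.035, "tz": 0, "yaw": 0}, {"tx": 0, "ty": 0.035, "tz": 0, "yaw": 0}, {"tx": 0, "ty": 0.02, "tz": 0, "yaw": 0}, {"tx": 0, "ty": 0, "tz": 0, "yaw": 0}]}}

```text
time: 35.22
tool_pos: [0.4814, 0.4473, 0.205]
eef_rot: [[-0.157, 0.978, 0.139], [0.848, 0.206, -0.488], [-0.506, 0.041, -0.862]]
force: [-0.2, -0.4, 0.3]
finger_gap: 0.0581
```

```bash
python3 st.py; python3 - <<'E'
from meas import *
for n in ("scene","top"):
    g=grab(n); P=cloud(g)
    cv2.imwrite(f"pics/{n}9.png",g["frame"])
    m=orange(g); N,l,st,c=cv2.connectedComponentsWithStats(cv2.morphologyEx(m,cv2.MORPH_CLOSE,np.ones((5,5))))
    for i in range(1,N):
        q=P[l==i]; t=q[(q[:,2]>0.032)&(q[:,2]<.06)]
        if len(t)>50: r=cv2.minAreaRect((t[:,:2]*1000).astype(np.float32)); A=np.c_[t[:,:2]-t[:,:2].mean(0),np.ones(len(t))]; k=t[:,2]>np.median(t[:,2])-.006; f=np.linalg.lstsq(A[k],t[k,2],rcond=None)[0]; print(n,c[i].round(),"z",f[2].round(4),"slope deg",np.degrees(f[:2]).round(1),np.round(r[0],1),np.round(r[1],1),round(r[2],1))
    if n=="top":
        for nm,(u0,u1,v0,v1),lo in (("tin",(160,265,190,325),0),("bowl",(275,320,255,300),.03),("mug",(265,315,115,160),.06)):
            if nm=="tin": continue
            q=P[v0:v1,u0:u1].reshape(-1,3); t=q[(q[:,2]>lo)&(q[:,2]<.3)]; r=cv2.minAreaRect((t[:,:2]*1000).astype(np.float32)); print(nm,np.round(r[0],1),np.round(r[1],1))
    sc=g["frame"]; 
a=cv2.imread("pics/scene9.png")[180:360,320:540]; b=cv2.imread("pics/top9.png")[100:340,140:330]
cv2.imwrite("pics/fin.png",np.hstack([cv2.resize(a,(440,360)),cv2.resize(b,(285,360))]))
E
```

```text
t 35.22 p [0.4814 0.4473 0.205 ] gap 0.0581 F [-0.2 -0.4  0.3] q [ 46.7  39.   60.  -26.1  96.9  36. ]
zaxis [ 0.139 -0.488 -0.862] az -74.1 tilt 30.5 jaw [0.978 0.206 0.041] az 11.9
machine frame TCP [ 24.7 686.1] 0.205 pad point [0.4781 0.459  0.2257]
scene [518. 156.] z 0.0537 slope deg [-3.   1.2] [-78.3 460. ] [120.3  35.3] 67.3
scene [446. 257.] z 0.0433 slope deg [0.6 0.6] [417.6 238.8] [47.9 64.7] 13.9
scene [425. 277.] z 0.0433 slope deg [0.6 0.4] [505.3 183.5] [49.3 63. ] 13.1
scene [434. 302.] z 0.0434 slope deg [0.4 0.1] [585.1 206. ] [44.9 63.5] 14.8
top [224. 221.] z 0.0458 slope deg [0.6 3.3] [586.9 185.4] [39.4 19.9] 15.6
top [209. 225.] z 0.0461 slope deg [-1.7  2.8] [575.9 223. ] [38.7 18.2] 15.3
top [233. 252.] z 0.0456 slope deg [-1.4 -2.8] [506.  161.8] [37.3 21.1] 7.0
top [218. 256.] z 0.0457 slope deg [-0.7 -1.6] [497.6 200.3] [38.4 19.4] 9.8
top [212. 288.] z 0.0449 slope deg [ 1.  -2.4] [418.3 216.4] [38.4 22.9] 14.1
top [197. 291.] z 0.0448 slope deg [-0.7 -2.5] [410.2 254.6] [38.6 18.9] 9.7
bowl [ 4.433e+02 -3.000e-01] [75.3 78. ]
mug [791.7   6.6] [72.4 98.2]
```

View pics/fin.png

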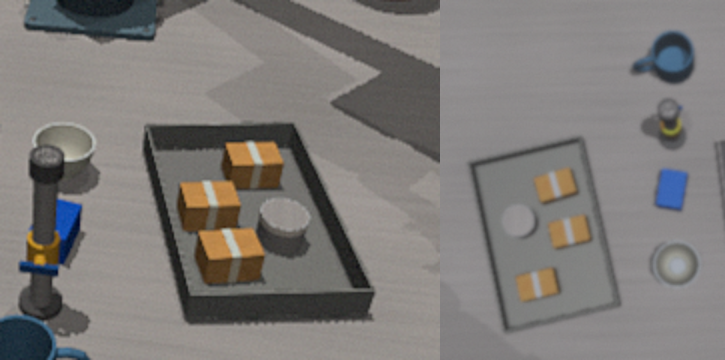

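The picture shows the three cartons and the tin apart and flat in the tote. The mug's bounding rectangle differs slightly from before, so I'll check it by image difference before handing in.

```bash
python3 - <<'E'
from meas import *
a=cv2.imread("pics/top0.png")[110:165,260:320]; b=cv2.imread("pics/top9.png")[110:165,260:320]
print("mug shift px",cv2.phaseCorrelate(np.float32(cv2.cvtColor(a,6)),np.float32(cv2.cvtColor(b,6))))
a=cv2.imread("pics/top0.png")[203:245,195:240]; b=cv2.imread("pics/top9.png")[203:245,195:240]
print("packed shift px",cv2.phaseCorrelate(np.float32(cv2.cvtColor(a,6)),np.float32(cv2.cvtColor(b,6))))
g=grab("scene"); P=cloud(g); u,v=map(int,proj(g,np.array([.523,.2676,.044]))); q=P[v-3:v+4,u-5:u+6,2]; print("tin top z",np.median(q).round(4),q.std().round(4))
robot.close_job()
E
```

```text
mug shift px ((-0.04201257364021416, -0.05823151353922995), 1.055947306421068)
packed shift px ((0.5280118154966829, 0.5979774251824956), 0.7372399765768168)
tin top z 0.0435 0.0013
the job is handed in; nothing more can be done
```

All three packs are in the tote, and I handed the job in at about 35 s of the 72 s allowed.

**How it was done:** I took carton A upright. For the tin and carton B, under the guard, I leaned the gripper about 31° by pushing the arm to its reach limit, then slid it in under the rods. I lowered each pack until the wrist force showed contact (about 4 to 9 N), then released it and backed off. While I was adjusting the lean, joints 4 and 5 sat at the edge of their ranges (-69.9° and 12.6°) but did not read beyond them.

**Last checks:**
- **Packs:** The three cartons' tops were at 43 mm with slopes under 1°, and the tin's top was at 43.5 mm, so all stand flat on the floor. None is on another.
- **Packed carton:** The scene camera put it within 1 mm of where it started. An image comparison in the top view suggested about 0.5 pixel (roughly 1 mm); I think carton B entering the compared window caused that, but I did not confirm it.
- **Bowl and mug:** The bowl's position was unchanged. The mug's bounding rectangle came out about 12 mm different, but its image had shifted less than 0.1 pixel, so I take that as depth noise on the mug.

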